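# Put the sample turntable in gear and load it

### The arm

A 7-joint arm with a two-finger parallel gripper is mounted at the origin on a cart in front of the work surface, level with it; the furniture and walls round the work are solid. World frame = base frame: x ahead of the robot, y to its left, z up, the work surface at z = 0. Lengths are in m, angles in rad, forces in N, time in s.
With the tool pointing down it reaches from about 0.4 to 0.85 m from the base axis. Payload 10.4 kg.
Tool frame: the origin (TCP) lies at the very end of the fingers, on their centre line; the grasp point (between the pads) lies 19 mm behind it; z points along the fingers, x is the direction in which the jaws open and shut, and the axes are right-handed (so a half turn about z gives the same grasp; the last joint's range is limited). The gripper opens to 87 mm and grips with 3 to 60 N. Pads are 19 mm wide; open, the fingers measure 117 mm over their backs; the gripper's body (75 mm by 190 mm) begins 51 mm behind the grasp point.
Start: joints at [-1.153, 0.332, -0.065, 1.46, 0.022, 1.35, -0.088], TCP at [0.267, 0.565, 0.196] pointing down, gripper open.
Joint ranges: [-2.6, 2.6], [-0.5, 2.12], [-1.47, 1.34], [0.16, 2.42], [-1.27, 4.41], [0.06, 2.06], [-2.6, 2.6]. Speed limits (rad/s): [2.22, 2.22, 2.79, 2.79, 3.14, 3.14, 3.14].

### API

Orientations are given as a unit quaternion [x, y, z, w].
In Python, from bench import r gives the robot as it stands. The module is installed in compiled form; this text tells all that it offers.
- The arm moves only by the tool carry_out, never from a script. Its argument "commands" is a list that holds one entry, the list of rows, each a list of 7 numbers: the closure in counts, from 0 (fully open) to 255 (shut), then the shift along the tool's x, y, z in units of 25 mm (1.0 is 25 mm), then the turn, a rotation vector about the tool's x, y, z in units of 5 degrees (1.0 is 5 degrees). A call has 1 to 12 rows; each row is the pose to reach, as a shift and turn from the pose measured when the call began, along the tool's axes at that moment; what a row does not reach only later rows make up. A row lasts 1/8 s, in which the tool goes at most 62.5 mm and 10.7 degrees, less where a joint would pass 70% of its speed; a pose out of reach is approached as far as the arm can. A call with a gripper value outside its range is refused whole. The fingers move at their own pace and stop on an object; "grip_force" is the grip in N (left out, the last holds). Time passes only in rows, so rows that repeat a pose let the fingers close. It gives the time, the measured TCP pose, the force and the opening at its end, in the units of the state.
- r.read_state(): the state, without advancing time (a new reading comes with each control period).
- r.camera(name): name is "side" or "top"; returns the picture (400x640x3 uint8, blue, green, red); there is no depth.
- r.camera_info(name): a dict with "fx", "fy", "cx", "cy" (pixels), "origin" and "rotation" of the camera in the world. Camera axes: x right, y down, z forward; pixel columns grow to the right and rows downward; lengths in m; the calibration is good to about 2 mm. A picture is of the moment at which its call begins. camera_info takes no time and is no camera call.
- r.close_job(): hands the job in, once; it reports no verdict.
The state is a dict: "time": time; "joint_positions": joint angles; "joint_vel": joint speeds; "joint_torque": joint torques, N m; "ee_pos": TCP position; "eef_rot": TCP orientation; "ft_force": force on the tool from outside, world axes, zero at the start; "torque": the same for the moment, N m; "width": finger opening in m.
Only numpy, scipy, OpenCV 4.12 (cv2) and the standard library are available. Lean on these libraries where they do the work, as an engineer would, in place of code of your own. Each camera call takes 0.05 s, during which the arm holds its last target.

### The job

Change the sample turntable over for a new run: lift off the weighing bottles left on its deck and stand them upright on the worktop, then mist the empty deck by pressing the cap of the spray bottle clamped beside it right down and letting it spring back up. Now put the drive in gear, so that it holds the deck still for loading: gently ease the round gear knob down, and whenever the teeth meet end on, rock the deck a few degrees by the wing grip at its centre and ease again, until the knob drops fully home. Then set every culture dish from the worktop flat between the pins of a seat of its own on the deck, and last of all throw the run switch lever right over to its far side; leave the other things on the bench where they are.

Things in the scene. Friction and masses are not known exactly. Their poses are not given: they have to be found in the camera images.
- turntable: fixed bench machine on a white base plate 200 x 475 mm, top 16 mm above the worktop. Origin on the worktop under the deck's axis; z up, x to the machine's far side (away from the robot), y to its left. Round toothed deck about the origin, pinion and gear knob at y = +131 mm, motor box with run switch at y = +218 mm, clamped spray bottle at x = +45, y = -160 mm
- deck_turn (a joint): turn of the deck about its vertical axis, rad, anticlockwise from above positive. The deck is a disc of 191 mm diameter, its flat top 48 mm above the worktop, ringed by gear teeth. Out of gear it turns freely and stays where it is left; in gear it is held but for a few degrees of backlash
- wing_grip (a point): grip point of the wing grip at the deck's centre, on its axis, 76 mm above the worktop. The wing is a black upright bar 44 mm long (this point's x axis), 12 mm thick (its y axis), reaching from 54 to 88 mm above the worktop. Pinch it across its thickness and twist to turn the deck
- deck: the deck and its ring gear: 30 square-ended teeth, 12 degrees pitch, round the rim (outer diameter 210 mm), upper ends 46 mm above the worktop. Origin on the deck's axis, 30 mm above the worktop
- gear_knob: gear knob with the sliding pinion fixed under it: 9 teeth, outer diameter 68 mm, 16 mm thick; origin at the centre of the pinion's underside. The stopped motor keeps it from turning. Its phase to the ring gear differs at every start: over about a third of each 12 degree pitch of the deck the teeth pass, else they meet end on. Never press teeth on teeth with more than 45 N
- gear_travel (a joint): downward travel of gear knob and pinion, m: 0 fully up (out of gear; it starts at 0 to 0.005), about 0.009 where teeth meet end on, 0.024 fully home (in mesh). It slides with about 4 N of friction and stays where it is left; a light push (about 10 N) is enough
- gear_knob_top (a point): centre of the flat top of the gear knob, a black round knob of 40 mm diameter on a vertical shaft; 117 mm above the worktop when fully up, 93 mm when home; push it straight down
- spray_cap (a joint): downward travel of the spray cap, m: 0 up, 0.008 right down; sprung, about 7 N presses it right down, and it comes up by itself
- spray_cap_top (a point): centre of the top of the spray cap on the clamped white bottle: black round cap of 30 mm diameter with a short nozzle towards the deck; 131.5 mm above the worktop when up; push it straight down
- seat_1 (a point): centre of a dish seat on the deck's top, 62 mm from its axis; the four seats are 90 degrees apart. Four round-topped pins (6 mm thick, 7.5 mm high) stand 36 mm from the seat's centre, at 45 degrees to the line to the deck's axis: a dish has 3 mm of play, and fingers pass along that line or square to it. x axis along the wing grip, z up
- seat_2 (a point): centre of a dish seat on the deck's top, 62 mm from its axis; the four seats are 90 degrees apart. Four round-topped pins (6 mm thick, 7.5 mm high) stand 36 mm from the seat's centre, at 45 degrees to the line to the deck's axis: a dish has 3 mm of play, and fingers pass along that line or square to it. x axis along the wing grip, z up
- seat_3 (a point): centre of a dish seat on the deck's top, 62 mm from its axis; the four seats are 90 degrees apart. Four round-topped pins (6 mm thick, 7.5 mm high) stand 36 mm from the seat's centre, at 45 degrees to the line to the deck's axis: a dish has 3 mm of play, and fingers pass along that line or square to it. x axis along the wing grip, z up
- seat_4 (a point): centre of a dish seat on the deck's top, 62 mm from its axis; the four seats are 90 degrees apart. Four round-topped pins (6 mm thick, 7.5 mm high) stand 36 mm from the seat's centre, at 45 degrees to the line to the deck's axis: a dish has 3 mm of play, and fingers pass along that line or square to it. x axis along the wing grip, z up
- run_switch (a joint): run switch lever in rad: 0 off (leaning 29 degrees to the robot's side, -x of the turntable), 1.0 on (leaning as far to the far side, +x); stays where it is left, light (about 0.06 N m). Count it thrown from 0.85
- run_switch_tip (a point): centre of the ball (26 mm diameter) at the end of the run switch lever, 50 mm from its pivot; the pivot axis runs along y of the turntable, 72 mm above the worktop
- dish_1: covered glass culture dish, round, 60 mm diameter, 14 mm high (the lowest 4 mm are 56 mm across); origin at the centre of its underside, z up. Two to four dishes are present, lying on the worktop right of the turntable
- dish_2: covered glass culture dish, round, 60 mm diameter, 14 mm high (the lowest 4 mm are 56 mm across); origin at the centre of its underside, z up. Two to four dishes are present, lying on the worktop right of the turntable
- dish_3: covered glass culture dish, round, 60 mm diameter, 14 mm high (the lowest 4 mm are 56 mm across); origin at the centre of its underside, z up. Two to four dishes are present, lying on the worktop right of the turntable
- dish_4: covered glass culture dish, round, 60 mm diameter, 14 mm high (the lowest 4 mm are 56 mm across); origin at the centre of its underside, z up. Two to four dishes are present, lying on the worktop right of the turntable
- pen_1: felt pen, red and white, lying, 135 mm long; leave alone
- beaker: small glass beaker, 45 mm diameter, 57 mm high; leave alone
- amber_bottle: amber reagent bottle, 51 mm diameter, 89 mm high; leave alone
- bottle_1: stoppered glass weighing bottle, 37 mm diameter, 55 mm high, loose, left standing on the deck in a seat; origin at the centre of its underside, z up. One or two are present. The stopper stays on; grip it round the body
- bottle_2: stoppered glass weighing bottle, 37 mm diameter, 55 mm high, loose, left standing on the deck in a seat; origin at the centre of its underside, z up. One or two are present. The stopper stays on; grip it round the body
Not all that is in view belongs to the job. Leave any pink or red look-alike of the bottle_2 alone. What is shaped like the dish_2 but blue or yellow is not meant.

How it is judged:
By the outcome, as a careful person would: the job done as asked, in the order asked, and still so for the second after the job is handed in, with the robot touching nothing.
Of bottle_1, bottle_2 only 1 to 2 are there at a start; the rules pass over those that are not, and their reading is None.
Of dish_1, dish_2, dish_3, dish_4 only 2 to 4 are there at a start; the rules pass over those that are not, and their reading is None.
At some moment in a run one of dish_1, dish_2, dish_3, dish_4 may be knocked a few centimetres aside while the robot is not near it.
It also fails if it takes over 210 s, if anything falls off the work surface, if the arm or the gripper's body presses on something with over 40 N, if the wrist force passes 120 N, or if a joint passes its speed limit or range.

## Working session

There is one attempt and no reset: what is moved stays moved. The work goes in short steps, Python scripts to look and compute and a tool call to move; the robot and the scene stay as the last step left them, time stands still between calls to the robot, and variables do not carry over. Pictures are saved under pics/ and viewed, and the job is handed in when it is done.

Besides the shell and the picture viewer there is one more tool, called after "Emit:" as name([rows], argument=value, ...), one row to a line, values as JSON. carry_out: Moves the arm, as the interface text tells. Its arguments: {"type":"object","properties":{"commands":{"type":"array"},"grip_force":{"type":"number"}},"required":["commands"]}

```bash
mkdir -p pics; ls; python3 - <<'E'
from bench import r
import cv2
s=r.read_state()
for k,v in s.items(): print(k,v)
for n in("side","top"):
    im=r.camera(n); cv2.imwrite(f"pics/{n}0.png",im)
    i=r.camera_info(n); print(n,i)
E
```

```text
pics
time 0.0
joint_positions [-1.15261789  0.33288908 -0.06469159  1.46098508  0.02164163  1.34986859
 -0.08847755]
joint_vel [-2.00944858e-05 -5.45184448e-04  1.75878341e-03  9.79371131e-04
 -1.17584801e-03  1.08373110e-03  1.20198154e-03]
joint_torque [ 5.96255140e-04 -6.23265839e+01  2.46035610e-02 -3.89875031e+01
 -6.14480604e-02  3.98570183e-02  1.42642257e-04]
ee_pos [0.26649268 0.56485719 0.19562231]
eef_rot [ 8.44571390e-01  5.35442470e-01 -5.82401073e-04  4.34775983e-04]
ft_force [-0.22527877 -0.46862821 -0.99706095]
torque [-0.01772188  0.022226   -0.00548926]
width 0.0870248596270513
side {'fx': 520.2089271144039, 'fy': 520.2089271144039, 'cx': 319.1657197519807, 'cy': 204.11418588600097, 'origin': array([0.57760398, 1.54436847, 0.70538346]), 'rotation': array([ 0.0104471 ,  0.82186056, -0.56958953, -0.00195928])}
top {'fx': 372.11669025324636, 'fy': 372.11669025324636, 'cx': 322.9270347413722, 'cy': 197.08303751225662, 'origin': array([ 0.32133434, -0.01533567,  1.2142708 ]), 'rotation': array([ 0.71079497, -0.69665105,  0.07294343, -0.06424238])}
```

View pics/side0.png

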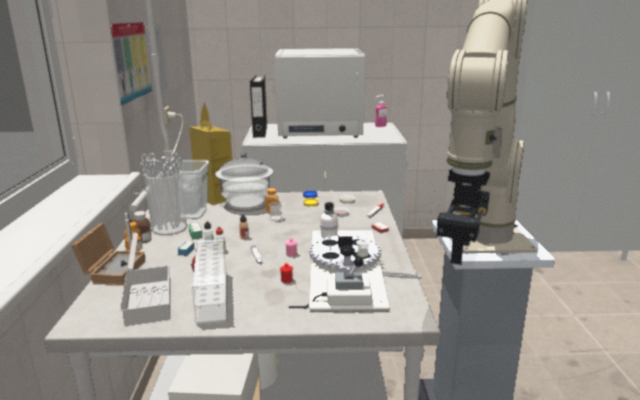

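View pics/top0.png

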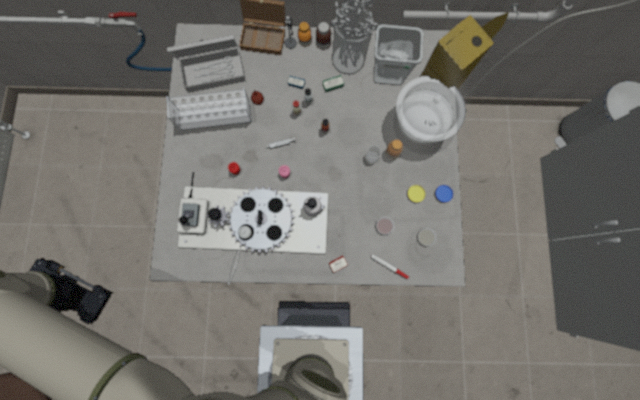

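```bash
cat > h.py <<'E'
import numpy as np,cv2
from bench import r
from scipy.spatial.transform import Rotation as R
def cam(n):
    i=r.camera_info(n); return i,R.from_quat(i['rotation']) if len(np.shape(i['rotation']))==1 else R.from_matrix(i['rotation'])
def ray(n,u,v):
    i,q=cam(n); d=q.apply([(u-i['cx'])/i['fx'],(v-i['cy'])/i['fy'],1.]); return i['origin'],d
def onz(n,u,v,z):
    o,d=ray(n,u,v); return o+d*(z-o[2])/d[2]
def proj(n,p):
    i,q=cam(n); c=q.inv().apply(np.asarray(p)-i['origin']); return np.array([i['fx']*c[0]/c[2]+i['cx'],i['fy']*c[1]/c[2]+i['cy']])
def crop(n,im,u0,v0,u1,v1,k,name):
    c=cv2.resize(im[v0:v1,u0:u1],None,fx=k,fy=k,interpolation=cv2.INTER_CUBIC)
    cv2.imwrite('pics/'+name,c)
E
python3 - <<'E'
from h import *
print(cam('side')[1].as_matrix())
print(onz('top',262,218,0.048),onz('side',345,250,.048))
t=cv2.imread('pics/top0.png');s=cv2.imread('pics/side0.png')
crop('top',t,170,180,340,260,4.5,'t0c.png')
crop('side',s,300,190,400,315,4.7,'s0c.png')
crop('top',t,320,130,470,290,3.7,'t0d.png')
E
```

```text
[[-0.99977404  0.01494016 -0.01512163]
 [ 0.01940409  0.35091725 -0.93620541]
 [-0.00868062 -0.93628728 -0.35112785]]
[0.47968669 0.16318587 0.048     ] [0.48152199 0.17509423 0.048     ]
```

View pics/t0c.png

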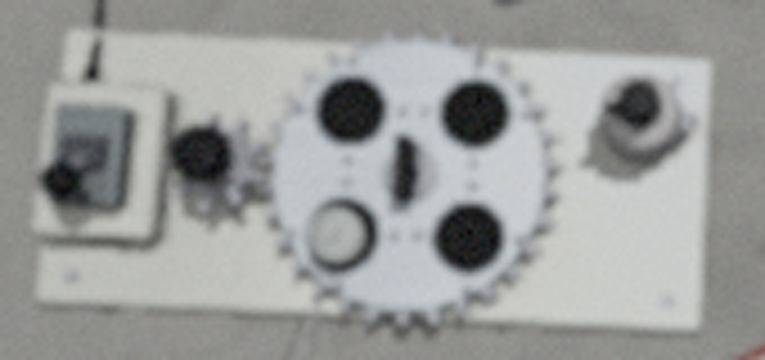

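View pics/s0c.png

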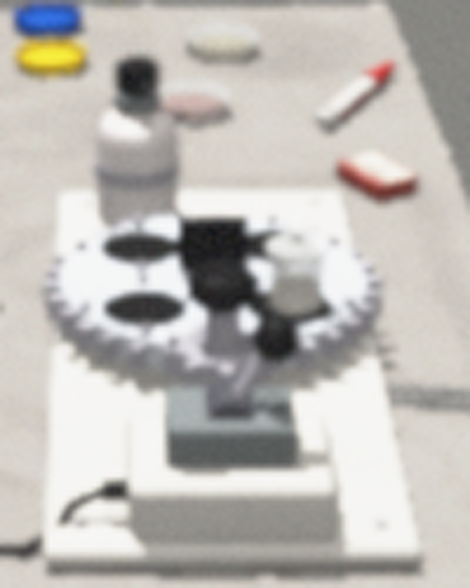

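View pics/t0d.png

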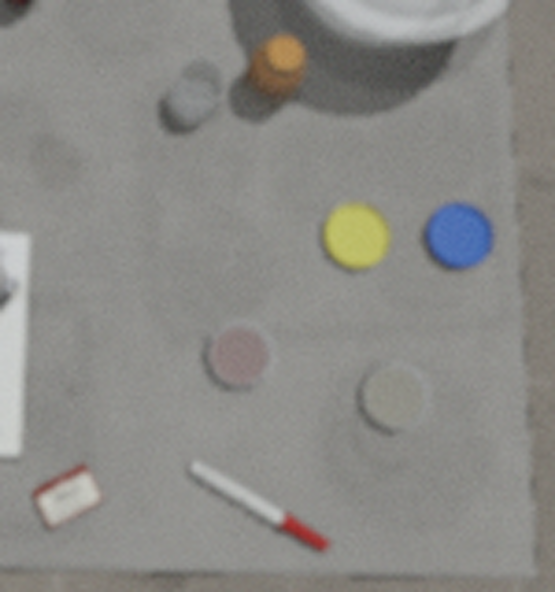

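```bash
cat > seats.py <<'E'
from h import *
def blobs(im,n,box,thr=55,amin=30,amax=2000,k=4):
    u0,v0,u1,v1=box
    g=cv2.resize(cv2.cvtColor(im[v0:v1,u0:u1],cv2.COLOR_BGR2GRAY),None,fx=k,fy=k,interpolation=cv2.INTER_CUBIC)
    m=(g<thr).astype(np.uint8)
    N,l,st,c=cv2.connectedComponentsWithStats(m)
    out=[]
    for i in range(1,N):
        if amin<st[i,4]/k/k<amax:
            out.append(((c[i,0]+.5)/k-.5+u0,(c[i,1]+.5)/k-.5+v0,st[i,4]/k/k,st[i,2]/k,st[i,3]/k))
    return out
E
python3 - <<'E'
from seats import *
t=cv2.imread('pics/top0.png');s=cv2.imread('pics/side0.png')
for n,im,box in(('top',t,(170,180,340,260)),('side',s,(300,185,395,315))):
    for th in(60,80):
      print(n,th)
      for b in blobs(im,n,box,th,15): print(np.round(b,2),onz(n,b[0],b[1],.048).round(4))
# plate mask top
for n,im in(('top',t),('side',s)):
    hsv=cv2.cvtColor(im,cv2.COLOR_BGR2HSV)
    print(n,im[205,310] if n=='top' else im[300,330])
# dishes
g=cv2.cvtColor(t,cv2.COLOR_BGR2LAB)
print([ [int(x) for x in t[a,b]] for a,b in((226,385),(238,427),(226,400))])
E
```

```text
top 60
[247.56 204.05 133.75  13.25  13.  ] [0.5233 0.2111 0.048 ]
[275.12 204.78 130.25  13.25  12.75] [0.5228 0.1237 0.048 ]
[311.03 203.2   55.69   9.75   9.  ] [0.5304 0.0099 0.048 ]
[214.33 214.17 116.88  12.75  12.  ] [0.4888 0.3137 0.048 ]
[259.65 217.6   34.94   3.75  12.75] [0.4808 0.1706 0.048 ]
[184.17 220.26  59.5    9.75   9.5 ] [0.4675 0.4065 0.048 ]
[273.73 232.34 138.75  13.5   13.25] [0.4352 0.1243 0.048 ]
top 80
[247.56 204.07 148.12  14.    13.5 ] [0.5233 0.2111 0.048 ]
[275.12 204.8  144.06  13.75  13.5 ] [0.5228 0.1237 0.048 ]
[310.98 203.16  72.25  11.    10.25] [0.5305 0.0101 0.048 ]
[214.32 214.41 141.5   13.75  13.75] [0.488  0.3137 0.048 ]
[185.97 218.43 113.31  14.    15.  ] [0.4734 0.4015 0.048 ]
[259.63 217.66  47.94   4.75  13.75] [0.4806 0.1707 0.048 ]
[249.63 232.49  29.56  10.25  14.75] [0.4333 0.1995 0.048 ]
[273.73 232.35 152.38  14.25  14.  ] [0.4352 0.1243 0.048 ]
side 60
[328.62 206.36  38.69   6.75   7.  ] [ 0.5161 -0.1842  0.048 ]
[348.42 248.72 275.69  25.5   28.75] [0.471  0.1669 0.048 ]
[329.23 242.23  27.19  12.25   3.  ] [0.5254 0.1195 0.048 ]
[330.31 255.13  40.88  13.75   4.  ] [0.5256 0.2072 0.048 ]
side 80
[328.71 206.61  52.     7.25   8.5 ] [ 0.5159 -0.1818  0.048 ]
[346.71 248.5  371.69  39.75  29.75] [0.4759 0.1652 0.048 ]
[330.32 255.18  55.81  14.75   5.  ] [0.5256 0.2075 0.048 ]
top [43 45 39]
side [140 145 149]
[[123, 123, 137], [135, 142, 145], [143, 146, 147]]
```

```bash
python3 - <<'E'
from seats import *
t=cv2.imread('pics/top0.png');s=cv2.imread('pics/side0.png')
print('knob',onz('top',214.33,214.2,.115),'spray',onz('top',311,203.2,.1315),'side',onz('side',328.6,205,.13),'ball',onz('top',184.2,220.3,.116))
print('wing',onz('top',259.65,217.6,.08))
print('bottle top',onz('top',170+338/4.5,180+232/4.5,.103))
for u,v in((340,180),(330,180),(345,190),(372,156),(285,172)): print(u,v,onz('top',u,v,0))
a=cv2.resize(t[205:255,365:450],None,fx=8,fy=8,interpolation=cv2.INTER_CUBIC).astype(float)
a=(a-a.min((0,1)))/(a.max((0,1))-a.min((0,1)))*255
cv2.imwrite('pics/d_t.png',a)
a=cv2.resize(s[185:222,322:372],None,fx=14,fy=14,interpolation=cv2.INTER_CUBIC)
cv2.imwrite('pics/d_s.png',a)
E
```

```text
knob [0.47903904 0.29481021 0.115     ] spray [0.51538388 0.00818419 0.1315    ] side [0.52342505 0.01939844 0.13      ] ball [0.4588595  0.38185064 0.116     ]
wing [0.47642836 0.16553737 0.08      ]
bottle top [0.43048697 0.20293609 0.103     ]
340 180 [ 0.62015172 -0.08432958  0.        ]
330 180 [ 0.61940627 -0.05073951  0.        ]
345 190 [ 0.5861579  -0.10138398  0.        ]
372 156 [ 0.70665417 -0.1925652   0.        ]
285 172 [0.64373309 0.1011523  0.        ][ WARN:0@0.760] global loadsave.cpp:1063 imwrite_ Unsupported depth image for selected encoder is fallbacked to CV_8U.
```

View pics/d_t.png

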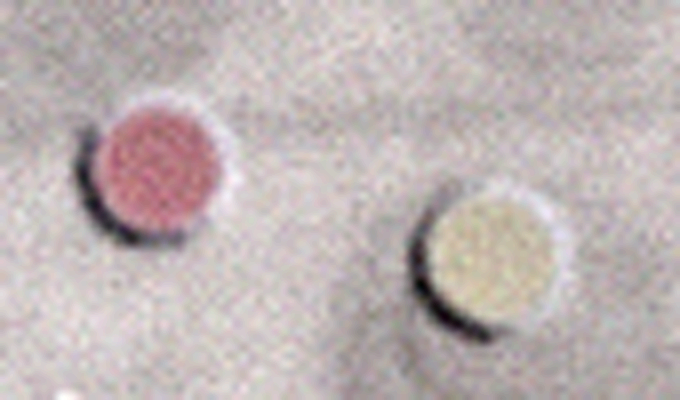

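View pics/d_s.png

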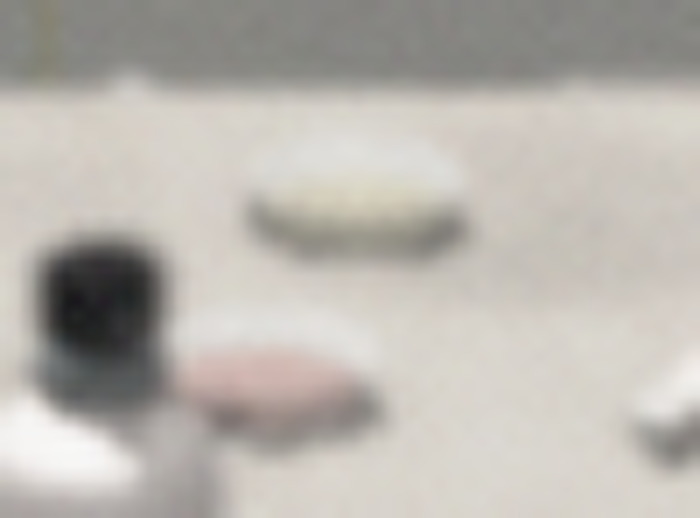

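```bash
python3 - <<'E'
from seats import *
P=[onz('top',170+u/4.5-.4,180+v/4.5-.4,.016)[:2] for u,v in((68,30),(712,60),(698,328),(37,303))]
P=np.array(P);print(P, P.mean(0))
for a,b in((0,1),(3,2),(0,3),(1,2)):
    d=P[b]-P[a];print(np.hypot(*d),np.degrees(np.arctan2(*d[::-1])))
S=[onz('side',300+u/4.7-.4,190+v/4.7-.4,.016)[:2] for u,v in((62,190),(345,190),(45,570),(420,568))]
S=np.array(S);print(S,S.mean(0))
for a,b in((0,1),(2,3),(0,2),(1,3)):
    d=S[b]-S[a];print(np.hypot(*d),np.degrees(np.arctan2(*d[::-1])))
for u,v in((385.2,225),(426.7,236.2)): print(onz('top',u,v,.014))
for u,v in((322+270/14,185+385/14),(322+358/14,185+200/14)): print(onz('side',u,v,.014))
E
```

```text
[[ 0.58373219  0.42650173]
 [ 0.57156273 -0.04376556]
 [ 0.37738437 -0.0369816 ]
 [ 0.38582464  0.43049146]] [0.47962598 0.19406151]
0.47042473000362656 -91.48235526613264
0.46754924524059566 -91.0343675426595
0.19794776202893824 178.84509918930942
0.19429682174773824 177.99908327426994
[[ 0.57391655 -0.04875804]
 [ 0.37381604 -0.04085902]
 [ 0.58667504  0.44697167]
 [ 0.39221514  0.45152283]] [0.48165569 0.20221936]
0.20025636356639442 177.73940775391856
0.19451314431998173 178.65928765705442
0.4958938595605068 88.5257166281467
0.49272549199866994 87.85999215734122
[ 0.46966465 -0.23188421  0.014     ]
[ 0.43601766 -0.36589788  0.014     ]
[ 0.46936246 -0.20907666  0.014     ]
[ 0.4367665  -0.34765453  0.014     ]
```

```bash
cat >> h.py <<'E'
def plan(*targets):
    """each target (x,y,z,yawdeg); prints shift(25mm units) and turn about tool z (5deg units)"""
    s=r.read_state(); q=R.from_quat(s['eef_rot']); p=s['ee_pos']
    X=q.apply([1,0,0]); yaw=np.degrees(np.arctan2(X[1],X[0]))
    print('t %.2f'%s['time'],'tcp',np.round(p,4),'yaw %.2f'%yaw,'F',np.round(s['ft_force'],1),'w %.4f'%s['width'],'j7 %.2f'%s['joint_positions'][6])
    for x,y,z,w in targets:
        w=(w-yaw+90)%180-90+yaw
        g=R.from_euler('z',w,degrees=True)*R.from_quat([1,0,0,0])
        sh=q.inv().apply(np.array([x,y,z])-p)/.025
        tr=np.degrees((q.inv()*g).as_rotvec())/5
        print(np.round(sh,3),np.round(tr,3))
E
python3 - <<'E'
from h import *
print(onz('top',170+333/4.5-.4,180+228/4.5-.4,.103),onz('top',170+344/4.5-.4,180+240/4.5-.4,.048),onz('side',362.3,241.5,.103))
plan((.435,.21,.17,45),(.435,.21,.062,45))
E
```

```text
[0.43424004 0.20765577 0.103     ] [0.43164134 0.21057627 0.048     ] [0.43827222 0.23740816 0.103     ]
t 0.10 tcp [0.2665 0.5649 0.1958] yaw 64.75 F [-0.6 -0.5  0.2] w 0.0870 j7 -0.09
[-9.963 12.153  1.044] [3.000e-03 1.400e-02 3.949e+00]
[-9.958 12.152  5.364] [3.000e-03 1.400e-02 3.949e+00]
```

Emit:
carry_out([
  [[0,-3.0,3.6,0.5,0,0,1.2],[0,-6.0,7.3,0.6,0,0,2.4],[0,-10,12.15,1.0,0,0,3.95],[0,-10,12.15,1.0,0,0,3.95],[0,-10,12.15,1.0,0,0,3.95],[0,-10,12.15,1.0,0,0,3.95],[0,-10,12.15,1.0,0,0,3.95],[0,-10,12.15,1.0,0,0,3.95],[0,-10,12.15,1.0,0,0,3.95],[0,-10,12.15,1.0,0,0,3.95]],
], grip_force=12)

```text
time: 1.35
ee_pos: [0.434, 0.2104, 0.171]
eef_rot: [0.923, 0.384, -0.001, 0.0]
ft_force: [-0.0, 0.7, 0.2]
width: 0.0867
```

```bash
python3 - <<'E'
from h import *
t=r.camera('top');s=r.camera('side')
cv2.imwrite('pics/top1.png',t);cv2.imwrite('pics/side1.png',s)
crop('side',s,300,170,400,295,4.7,'s1c.png')
plan((.435,.21,.062,45))
E
```

```text
t 1.45 tcp [0.4342 0.2101 0.171 ] yaw 45.09 F [ 0.3  0.4 -0.4] w 0.0870 j7 0.25
[0.027 0.025 4.36 ] [0.005 0.015 0.018]
```

View pics/s1c.png

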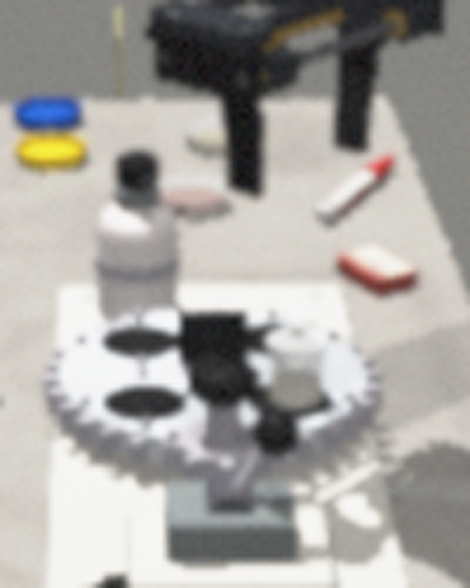

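View pics/top1.png

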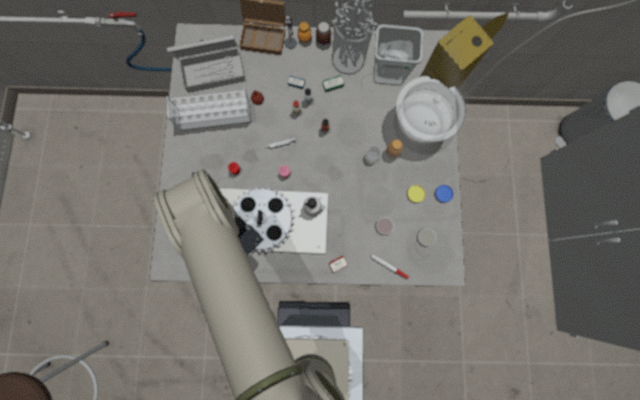

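Emit:
carry_out([
  [[0,0,0,2,0,0,0],[0,0,0,3.6,0,0,0],[0,0,0,4.35,0,0,0],[0,0,0,4.35,0,0,0],[160,0,0,4.35,0,0,0],[160,0,0,4.35,0,0,0],[200,0,0,4.35,0,0,0],[200,0,0,4.35,0,0,0],[200,0,0,4.35,0,0,0],[200,0,0,4.35,0,0,0]],
], grip_force=12)

```text
time: 2.7
ee_pos: [0.4341, 0.2099, 0.0623]
eef_rot: [0.924, 0.383, -0.001, 0.0]
ft_force: [0.3, -0.0, 0.5]
width: 0.0349
```

```bash
python3 - <<'E'
from h import *
s=r.camera('side')
cv2.imwrite('pics/side2.png',s)
crop('side',s,300,170,400,295,4.7,'s2c.png')
plan((.435,.21,.17,45),(.61,-.08,.17,45),(.61,-.08,.02,45))
E
```

```text
t 2.75 tcp [0.4342 0.2099 0.0624] yaw 45.09 F [ 0.6 -0.6  1.6] w 0.0330 j7 0.27
[ 0.021  0.023 -4.306] [0.006 0.014 0.018]
[-3.252 13.17  -4.295] [0.006 0.014 0.018]
[-3.245 13.167  1.705] [0.006 0.014 0.018]
```

View pics/s2c.png

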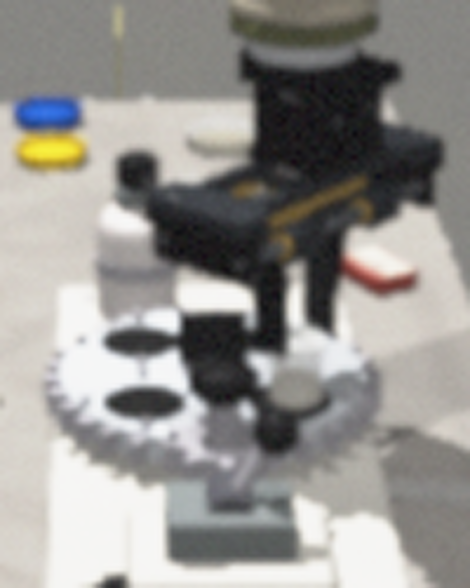

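```bash
python3 - <<'E'
from h import *
for z in(.048,.062,.081,.103): 
    u=proj('side',[.4342,.2099,z]); print(z,u,(u-[300,170])*4.7)
    u=proj('top',[.4342,.2099,z]); print(u)
print(r.read_state()['width'])
t=r.camera('top'); cv2.imwrite('pics/top2.png',t); crop('top',t,190,180,300,260,6,'t2c.png')
print(r.read_state()['width'])
E
```

```text
0.048 [362.39586631 255.02478058] [293.26057165 399.61646875]
[246.30906149 232.11984434]
0.062 [362.49691445 250.57874175] [293.73549794 378.72008623]
[245.45819998 231.66418823]
0.081 [362.63513165 244.49729388] [294.38511877 350.13728125]
[244.27041328 231.02810087]
0.103 [362.79674744 237.38632665] [295.14471295 316.71573523]
[242.84522979 230.26488201]
0.03303352109152204
0.032995125215468595
```

View pics/t2c.png

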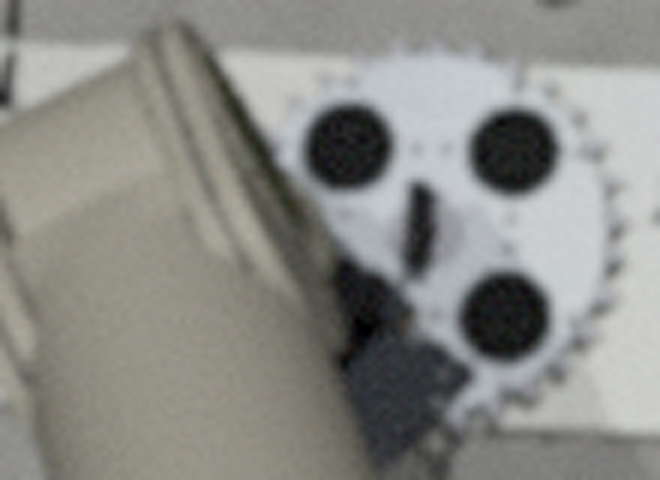

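Emit:
carry_out([
  [[200,0,0,-0.3,0,0,0],[200,0,0,-0.8,0,0,0],[200,0,0,-1.4,0,0,0],[200,0,0,-1.4,0,0,0]],
])

```text
time: 3.3
ee_pos: [0.4352, 0.2106, 0.0991]
eef_rot: [0.924, 0.383, 0.001, 0.0]
ft_force: [-0.2, 0.0, -0.9]
width: 0.0192
```

```bash
python3 - <<'E'
from h import *
s=r.camera('side')
cv2.imwrite('pics/side3.png',s)
crop('side',s,300,170,400,295,4.7,'s3c.png')
plan((.61,-.08,.17,45),(.61,-.08,.02,45))
E
```

```text
t 3.35 tcp [0.4347 0.2103 0.0982] yaw 45.09 F [-0.1  0.6 -0.5] w 0.0188 j7 0.26
[-3.272 13.168 -2.865] [ 0.008 -0.006  0.018]
[-3.275 13.164  3.135] [ 0.008 -0.006  0.018]
```

View pics/s3c.png

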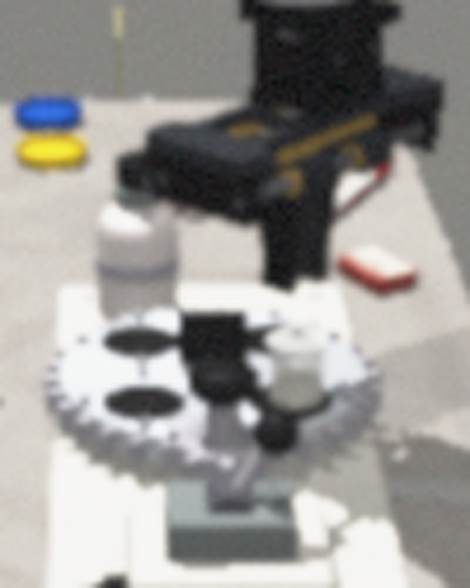

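```bash
python3 - <<'E'
from h import *
s=cv2.imread('pics/side1.png')
c=np.array([.434,.2104,.171]);d=np.array([.707,.707,0])
for k in(.0435,.0585,-.0435,-.0585): print(k,proj('side',c+k*d).round(1))
crop('side',s,330,165,395,215,11,'s1d.png')
s=cv2.imread('pics/side3.png')
crop('side',s,340,200,390,265,9,'s3d.png')
print(proj('side',[.4347,.2103,.098]))
E
```

```text
0.0435 [353.2 219.4]
0.0585 [349.6 220.9]
-0.0435 [373.2 210.8]
-0.0585 [376.5 209.4]
[362.59641808 239.07066262]
```

View pics/s1d.png

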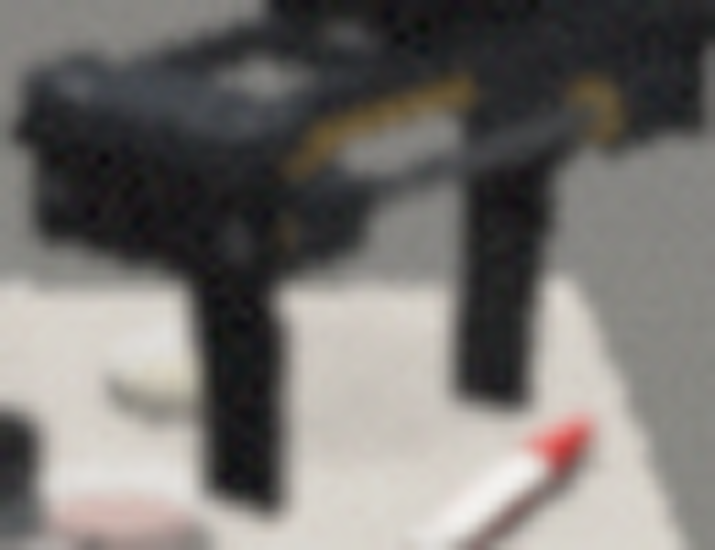

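View pics/s3d.png

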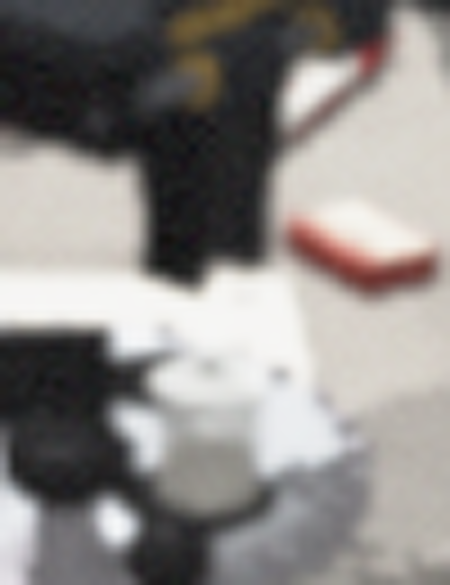

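Emit:
carry_out([
  [[255,0,0,-3,0,0,0],[255,-3.27,13.2,-3,0,0,0],[255,-3.27,13.2,-3,0,0,0],[255,-3.27,13.2,-3,0,0,0],[255,-3.27,13.2,-3,0,0,0],[255,-3.27,13.2,-3,0,0,0],[255,-3.27,13.2,-3,0,0,0],[255,-3.27,13.2,-1,0,0,0],[255,-3.27,13.2,1.5,0,0,0],[255,-3.27,13.2,1.9,0,0,0]],
])

```text
time: 4.6
ee_pos: [0.6074, -0.0801, 0.0467]
eef_rot: [0.924, 0.383, -0.003, -0.001]
ft_force: [-0.2, 0.6, 0.8]
width: 0.0007
```

```bash
python3 - <<'E'
from h import *
t=r.camera('top');s=r.camera('side')
cv2.imwrite('pics/top4.png',t);cv2.imwrite('pics/side4.png',s)
crop('side',s,290,140,400,250,5,'s4c.png')
crop('top',t,280,130,400,250,5,'t4c.png')
p=r.read_state()['ee_pos']
print(proj('side',p),proj('top',p),(proj('side',p)-[290,140])*5,(proj('top',p)-[280,130])*5)
plan((.61,-.08,.03,45),)
E
```

```text
[301.75050241 216.93238153] [339.74201041 179.17270037] [ 58.75251207 384.66190763] [298.71005204 245.86350185]
t 4.70 tcp [ 0.6104 -0.0806  0.0508] yaw 45.09 F [ 0.5 -0.   0.7] w 0.0009 j7 1.02
[ 0.007 -0.027  0.832] [-0.002  0.009  0.019]
```

View pics/s4c.png

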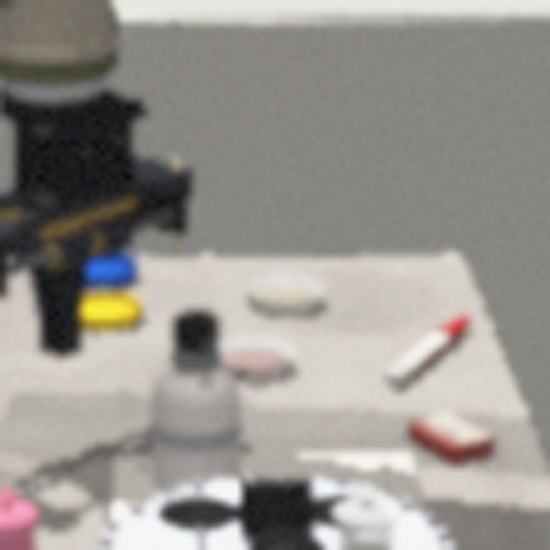

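View pics/t4c.png

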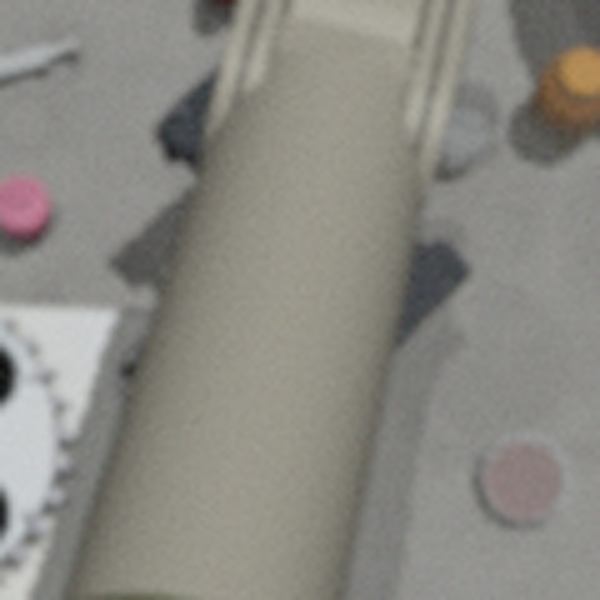

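Emit:
carry_out([
  [[255,0,0,0.4,0,0,0],[255,0,0,0.7,0,0,0],[255,0,0,0.85,0,0,0],[255,0,0,1.0,0,0,0],[255,0,0,1.0,0,0,0]],
])

```text
time: 5.32
ee_pos: [0.6103, -0.0806, 0.0257]
eef_rot: [0.924, 0.383, -0.001, 0.0]
ft_force: [0.6, -0.8, 0.4]
width: 0.0008
```

Emit:
carry_out([
  [[255,0,0,0.3,0,0,0],[255,0,0,0.6,0,0,0],[255,0,0,0.72,0,0,0],[255,0,0,0.84,0,0,0],[255,0,0,0.92,0,0,0]],
])

```text
time: 5.95
ee_pos: [0.6102, -0.0806, 0.0025]
eef_rot: [0.924, 0.383, -0.001, -0.0]
ft_force: [-0.1, 0.3, -0.8]
width: 0.0009
```

```bash
python3 - <<'E'
from h import *
s=r.camera('side')
cv2.imwrite('pics/side5.png',s)
crop('side',s,285,170,365,240,7,'s5c.png')
p=r.read_state()['ee_pos']
print((proj('side',p)-[285,170])*7)
plan((.61,-.08,.0,45),)
E
```

```text
[119.78470323 421.13146052]
t 6.00 tcp [ 0.6101 -0.0806  0.0023] yaw 45.09 F [-0.9 -0.2 -0.5] w 0.0004 j7 1.04
[ 0.014 -0.021  0.093] [-0.006  0.013  0.018]
```

View pics/s5c.png

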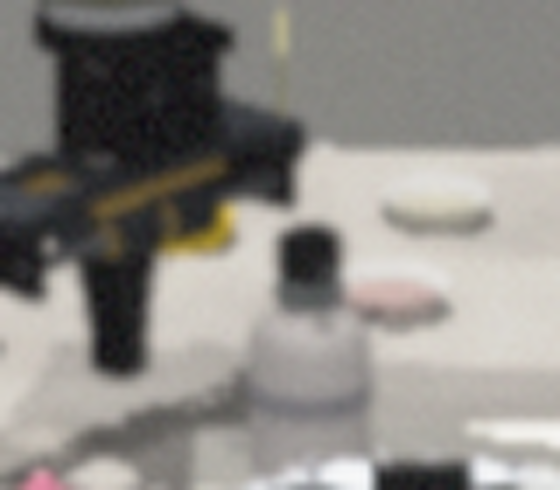

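Emit:
carry_out([
  [[255,0,0,0.2,0,0,0],[255,0,0,0.3,0,0,0],[255,0,0,0.4,0,0,0],[255,0,0,0.4,0,0,0]],
])

```text
time: 6.5
ee_pos: [0.61, -0.0806, -0.0079]
eef_rot: [0.924, 0.383, -0.001, -0.0]
ft_force: [-0.1, 0.4, -0.4]
width: 0.0002
```

Still no contact at reported z = -8 mm: the tool height reading doesn't match. Go on gently.

Emit:
carry_out([
  [[255,0,0,0.12,0,0,0],[255,0,0,0.24,0,0,0],[255,0,0,0.32,0,0,0],[255,0,0,0.4,0,0,0],[255,0,0,0.4,0,0,0]],
])

```text
time: 7.12
ee_pos: [0.6098, -0.0806, -0.0181]
eef_rot: [0.924, 0.383, -0.001, -0.0]
ft_force: [-0.2, 0.6, -0.8]
width: 0.0004
```

Emit:
carry_out([
  [[255,0,0,0.06,0,0,0],[255,0,0,0.12,0,0,0],[255,0,0,0.18,0,0,0],[255,0,0,0.18,0,0,0]],
])

```text
time: 7.62
ee_pos: [0.6097, -0.0805, -0.0227]
eef_rot: [0.924, 0.383, -0.001, -0.0]
ft_force: [0.2, 1.0, 0.2]
width: 0.0004
```

Emit:
carry_out([
  [[255,0,0,0.06,0,0,0],[255,0,0,0.12,0,0,0],[255,0,0,0.12,0,0,0]],
])

```text
time: 8.0
ee_pos: [0.6098, -0.0806, -0.0255]
eef_rot: [0.924, 0.383, -0.001, -0.0]
ft_force: [-1.7, -0.2, 3.3]
width: 0.0005
```

```bash
python3 - <<'E'
from h import *
s=r.camera('side')
cv2.imwrite('pics/side6.png',s)
crop('side',s,285,170,365,240,7,'s6c.png')
st=r.read_state();print(st['ft_force'])
p=st['ee_pos']
print(p,(proj('side',p)-[285,170])*7)
for z in (0,.005,.01):print((proj('side',[p[0],p[1],z])-[285,170])*7)
E
```

```text
[-2.1205673   0.85694406  3.35638889]
[ 0.60976634 -0.08057412 -0.02553751] [121.68530898 473.60650067]
[120.63319688 425.56308559]
[120.42595321 416.0995567 ]
[120.21829725 406.61720073]
```

View pics/s6c.png

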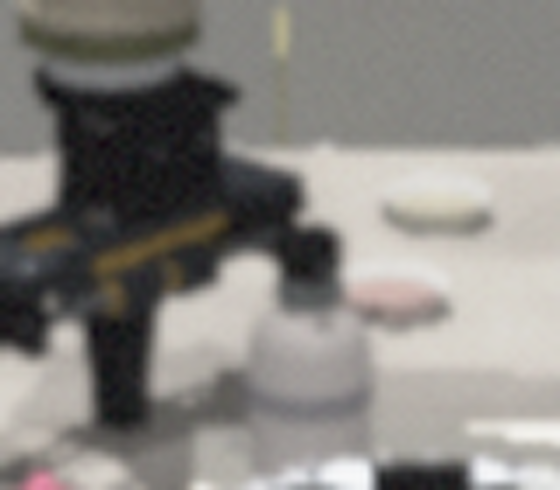

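```bash
sed -i 's/^def plan/ZO=.025\ndef plan/; s/np.array(\[x,y,z\])-p)/np.array([x,y,z-ZO])-p)/; s/np.round(p,4)/np.round(p+[0,0,ZO],4)/' h.py; python3 - <<'E'
from h import *
plan((.61,-.08,.16,45),(.433,.21,.16,45),(.433,.21,.062,45))
E
```

```text
t 8.05 tcp [ 6.098e-01 -8.060e-02 -5.000e-04] yaw 45.09 F [-2.1  0.9  3.4] w 0.0004 j7 1.05
[ 0.012 -0.017 -6.422] [-0.013  0.019  0.018]
[  3.23  -13.221  -6.411] [-0.013  0.019  0.018]
[  3.236 -13.216  -2.491] [-0.013  0.019  0.018]
```

Emit:
carry_out([
  [[0,0,0,-2.5,0,0,0],[0,0,0,-5.0,0,0,0],[0,0,0,-6.5,0,0,0],[0,1.6,-6.6,-6.5,0,0,0],[0,3.23,-13.2,-6.5,0,0,0],[0,3.23,-13.2,-6.5,0,0,0],[0,3.23,-13.2,-6.5,0,0,0],[0,3.23,-13.2,-6.5,0,0,0],[0,3.23,-13.2,-6.5,0,0,0],[0,3.23,-13.2,-6.5,0,0,0]],
])

```text
time: 9.3
ee_pos: [0.4322, 0.2117, 0.1372]
eef_rot: [0.923, 0.385, -0.001, -0.0]
ft_force: [0.3, 0.0, 0.8]
width: 0.0854
```

Emit:
carry_out([
  [[0,0,0,1.5,0,0,0],[0,0,0,2.8,0,0,0],[0,0,0,3.8,0,0,0],[0,0,0,4.0,0,0,0],[0,0,0,4.0,0,0,0],[200,0,0,4.0,0,0,0],[200,0,0,4.0,0,0,0],[200,0,0,4.0,0,0,0],[200,0,0,4.0,0,0,0],[200,0,0,4.0,0,0,0]],
], grip_force=20)

```text
time: 10.55
ee_pos: [0.432, 0.2117, 0.0372]
eef_rot: [0.923, 0.385, -0.001, -0.0]
ft_force: [-0.3, -0.8, -1.0]
width: 0.0449
```

```bash
python3 - <<'E'
from h import *
s=r.camera('side')
cv2.imwrite('pics/side7.png',s)
crop('side',s,300,170,400,295,4.7,'s7c.png')
plan((.435,.21,.17,45),(.61,-.08,.17,45),(.61,-.08,.02,45))
E
```

```text
t 10.60 tcp [0.432  0.2117 0.0622] yaw 45.33 F [ 0.1 -0.2  0. ] w 0.0410 j7 0.30
[ 0.031  0.126 -4.312] [-0.018  0.015  0.066]
[-3.298 13.259 -4.328] [-0.018  0.015  0.066]
[-3.29  13.269  1.672] [-0.018  0.015  0.066]
```

View pics/s7c.png

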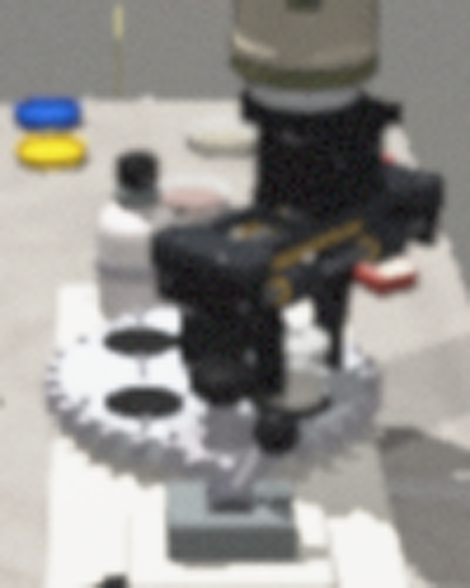

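Fingers now straddle the bottle; closing goes on, then a small lift.

Emit:
carry_out([
  [[200,0,0,0,0,0,0],[200,0,0,0,0,0,0],[200,0,0,0,0,0,0],[200,0,0,-0.2,0,0,0],[200,0,0,-0.6,0,0,0],[200,0,0,-1.0,0,0,0],[200,0,0,-1.0,0,0,0]],
])

```text
time: 11.48
ee_pos: [0.4327, 0.2121, 0.0633]
eef_rot: [0.923, 0.385, 0.0, -0.001]
ft_force: [-0.3, -0.3, -0.3]
width: 0.0343
```

```bash
python3 - <<'E'
from h import *
s=r.camera('side')
cv2.imwrite('pics/side8.png',s)
crop('side',s,300,170,400,295,4.7,'s8c.png')
plan((.435,.21,.17,45),(.61,-.08,.17,45),(.61,-.08,.02,45))
E
```

```text
t 11.53 tcp [0.4324 0.2119 0.0878] yaw 45.33 F [-0.2  0.2 -0.6] w 0.0349 j7 0.28
[ 0.02   0.124 -3.289] [-0.017  0.002  0.067]
[-3.309 13.257 -3.308] [-0.017  0.002  0.067]
[-3.308 13.266  2.692] [-0.017  0.002  0.067]
```

View pics/s8c.png

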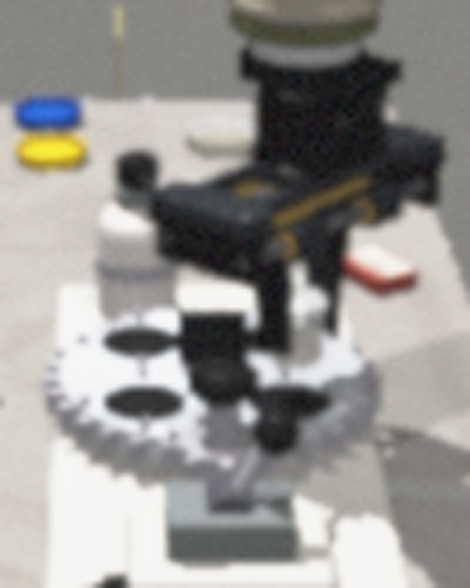

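Emit:
carry_out([
  [[200,0,0,-1.5,0,0,0],[200,0,0,-3.0,0,0,0],[200,0,0,-3.6,0,0,0],[200,-0.8,3.3,-3.6,0,0,0],[200,-1.6,6.6,-3.6,0,0,0],[200,-2.4,9.9,-3.6,0,0,0],[200,-3.3,13.2,-3.6,0,0,0],[200,-3.3,13.2,-3.6,0,0,0],[200,-3.3,13.2,-3.6,0,0,0],[200,-3.3,13.2,-3.6,0,0,0]],
])

```text
time: 12.78
ee_pos: [0.6089, -0.0815, 0.1508]
eef_rot: [0.923, 0.384, -0.002, -0.0]
ft_force: [-0.2, -0.5, -0.9]
width: 0.0349
```

```bash
python3 - <<'E'
from h import *
s=r.camera('side')
cv2.imwrite('pics/side9.png',s)
crop('side',s,270,130,370,250,4.9,'s9c.png')
plan((.61,-.08,.05,45),(.61,-.08,.0155,45))
E
```

```text
t 12.82 tcp [ 0.6086 -0.0794  0.1759] yaw 45.25 F [-0.5  0.5 -0.3] w 0.0342 j7 1.00
[0.033 0.07  5.037] [-0.03   0.022  0.049]
[0.035 0.074 6.417] [-0.03   0.022  0.049]
```

View pics/s9c.png

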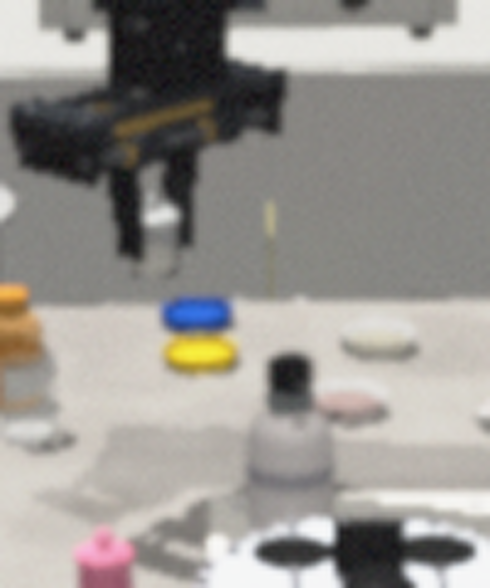

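Bottle held upright at about (160,245) in the crop. Lower it to just above the worktop.

Emit:
carry_out([
  [[200,0,0,2.4,0,0,0],[200,0,0,4.4,0,0,0],[200,0,0,5.6,0,0,0],[200,0,0,6.1,0,0,0],[200,0,0,6.25,0,0,0],[200,0,0,6.32,0,0,0],[200,0,0,6.32,0,0,0]],
])

```text
time: 13.7
ee_pos: [0.6088, -0.0793, -0.006]
eef_rot: [0.923, 0.385, -0.001, -0.001]
ft_force: [-0.4, 0.4, -0.4]
width: 0.0348
```

```bash
python3 - <<'E'
from h import *
s=r.camera('side')
cv2.imwrite('pics/side10.png',s)
crop('side',s,270,150,370,250,5.5,'s10c.png')
plan((.61,-.08,.0155,45))
E
```

```text
t 13.75 tcp [ 0.6087 -0.0793  0.0189] yaw 45.25 F [ 0.6  0.2 -0.7] w 0.0348 j7 1.07
[0.015 0.056 0.135] [-0.019  0.009  0.049]
```

View pics/s10c.png

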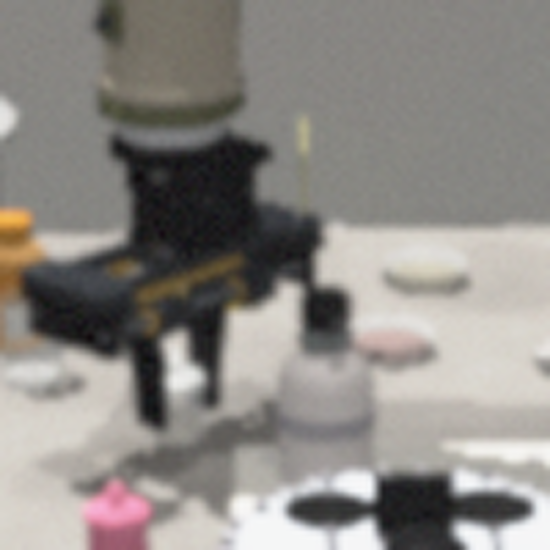

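Ease down in 1 mm steps until contact.

Emit:
carry_out([
  [[200,0,0,0.06,0,0,0],[200,0,0,0.12,0,0,0],[200,0,0,0.15,0,0,0],[200,0,0,0.18,0,0,0],[200,0,0,0.18,0,0,0]],
])

```text
time: 14.38
ee_pos: [0.6087, -0.0793, -0.0107]
eef_rot: [0.923, 0.385, -0.001, -0.001]
ft_force: [-0.4, -0.1, 0.2]
width: 0.0349
```

Emit:
carry_out([
  [[200,0,0,0.04,0,0,0],[200,0,0,0.08,0,0,0],[200,0,0,0.08,0,0,0]],
])

```text
time: 14.75
ee_pos: [0.6094, -0.0797, -0.0112]
eef_rot: [0.923, 0.384, -0.0, -0.0]
ft_force: [-4.3, 0.3, 13.9]
width: 0.0347
```

Contact (14 N). Back off a hair and release.

Emit:
carry_out([
  [[200,0,0,-0.03,0,0,0],[140,0,0,-0.03,0,0,0],[100,0,0,-0.03,0,0,0],[0,0,0,-0.03,0,0,0],[0,0,0,-0.03,0,0,0],[0,0,0,-0.03,0,0,0],[0,0,0,-0.03,0,0,0],[0,0,0,-1.5,0,0,0],[0,0,0,-3.5,0,0,0],[0,0,0,-6.0,0,0,0]],
])

```text
time: 16.0
ee_pos: [0.6086, -0.0797, 0.1396]
eef_rot: [0.923, 0.384, -0.001, -0.001]
ft_force: [1.2, -0.1, 0.7]
width: 0.0871
```

```bash
python3 - <<'E'
from h import *
s=r.camera('side')
cv2.imwrite('pics/side11.png',s)
crop('side',s,270,150,400,300,4,'s11c.png')
plan((.5198,.0065,.175,45),(.5198,.0065,.14,45))
E
```

```text
t 16.05 tcp [ 0.6128 -0.0808  0.1742] yaw 45.18 F [ 3.6 -1.5  8. ] w 0.0867 j7 1.00
[-0.145 -5.1   -0.067] [ 0.073 -0.083  0.035]
[-0.155 -5.109  1.333] [ 0.073 -0.083  0.035]
```

View pics/s11c.png

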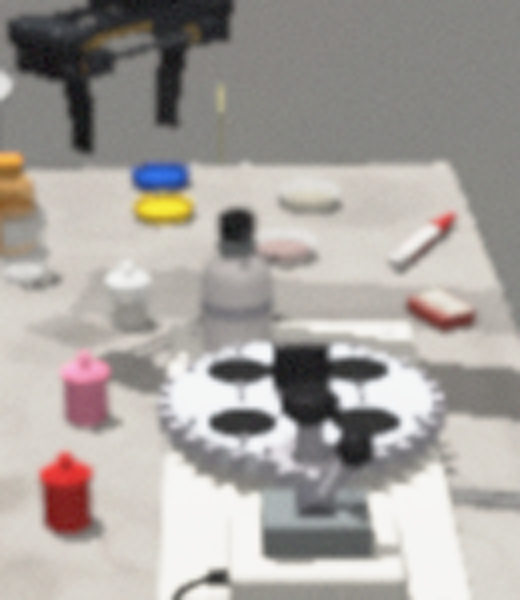

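Emit:
carry_out([
  [[255,-0.15,-2.5,-0.1,0,0,0],[255,-0.15,-5.08,-0.1,0,0,0],[255,-0.15,-5.08,-0.1,0,0,0],[255,-0.15,-5.08,-0.1,0,0,0],[255,-0.15,-5.08,-0.1,0,0,0],[255,-0.15,-5.08,0.8,0,0,0],[255,-0.15,-5.08,1.3,0,0,0],[255,-0.15,-5.08,1.3,0,0,0]],
])

```text
time: 17.05
ee_pos: [0.52, 0.0054, 0.1149]
eef_rot: [0.923, 0.384, 0.003, 0.002]
ft_force: [-0.0, -0.2, 0.3]
width: 0.015
```

```bash
python3 - <<'E'
from h import *
s=r.camera('side');t=r.camera('top')
cv2.imwrite('pics/side12.png',s)
cv2.imwrite('pics/top12.png',t)
crop('side',s,290,140,390,250,5,'s12c.png')
plan((.5198,.007,.14,45),(.5198,.007,.1235,45))
E
```

```text
t 17.15 tcp [0.5208 0.0057 0.1412] yaw 45.14 F [-0.1 -0.1  0.1] w 0.0072 j7 0.77
[ 0.009 -0.063  0.047] [ 0.076 -0.082  0.028]
[ 0.004 -0.068  0.707] [ 0.076 -0.082  0.028]
```

View pics/s12c.png

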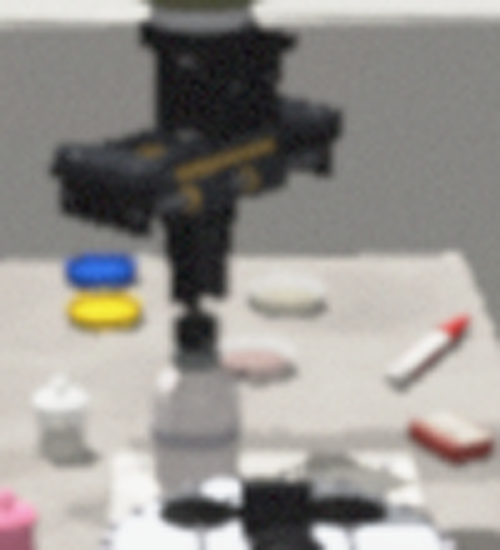

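Emit:
carry_out([
  [[255,0,0,0.2,0,0,0],[255,0,0,0.4,0,0,0],[255,0,0,0.55,0,0,0],[255,0,0,0.64,0,0,0],[255,0,0,0.68,0,0,0],[255,0,0,0.68,0,0,0]],
])

```text
time: 17.9
ee_pos: [0.5211, 0.0058, 0.0995]
eef_rot: [0.923, 0.384, 0.005, 0.002]
ft_force: [-2.3, -0.1, 6.7]
width: 0.0005
```

Emit:
carry_out([
  [[255,0,0,0.04,0,0,0],[255,0,0,0.08,0,0,0],[255,0,0,0.1,0,0,0],[255,0,0,0.12,0,0,0],[255,0,0,0.12,0,0,0]],
])

```text
time: 18.52
ee_pos: [0.5212, 0.0058, 0.0977]
eef_rot: [0.923, 0.384, 0.005, 0.001]
ft_force: [-6.6, -0.8, 17.1]
width: 0.0005
```

Emit:
carry_out([
  [[255,0,0,0.06,0,0,0],[255,0,0,0.06,0,0,0],[255,0,0,-0.4,0,0,0],[255,0,0,-1.2,0,0,0],[255,0,0,-1.6,0,0,0],[255,0,0,-1.6,0,0,0]],
])

```text
time: 19.27
ee_pos: [0.5211, 0.0058, 0.138]
eef_rot: [0.923, 0.384, 0.005, 0.001]
ft_force: [-0.3, -0.7, -0.8]
width: 0.0006
```

```bash
python3 - <<'E'
from h import *
s=r.camera('side')
cv2.imwrite('pics/side13.png',s)
crop('side',s,290,140,390,250,5,'s13c.png')
plan((.483,.298,.165,45),(.483,.298,.125,45))
s0=cv2.imread('pics/side0.png'); crop('side',s0,330,235,370,275,14,'k0.png')
print((proj('side',[.483,.2986,.115])-[330,235])*14)
E
```

```text
t 19.32 tcp [0.5207 0.0058 0.1624] yaw 45.14 F [-1.3 -0.6  0.2] w 0.0005 j7 0.76
[ 7.222 -9.312 -0.102] [ 0.071 -0.094  0.029]
[ 7.209 -9.322  1.498] [ 0.071 -0.094  0.029]
[248.39403222 172.43274102]
```

View pics/s13c.png

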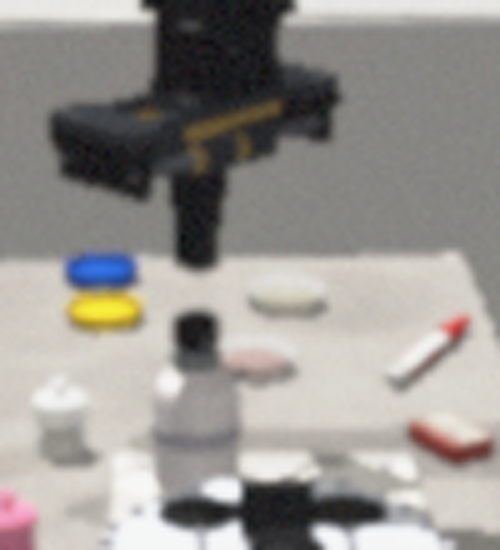

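View pics/k0.png

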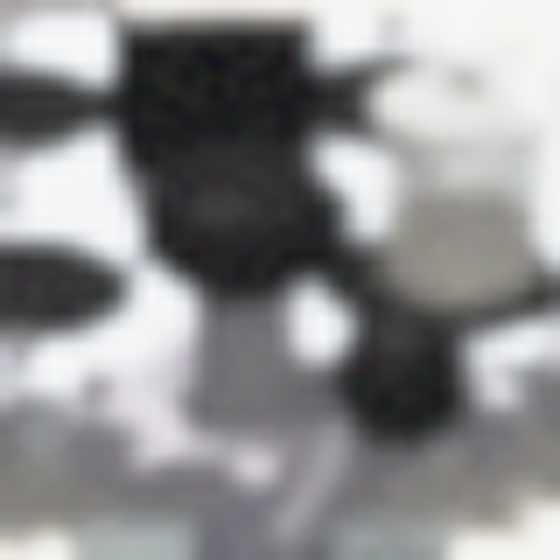

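Emit:
carry_out([
  [[255,3.6,-4.65,-0.3,0,0,0],[255,7.22,-9.31,-0.3,0.07,-0.09,0],[255,7.22,-9.31,-0.3,0.07,-0.09,0],[255,7.22,-9.31,-0.3,0.07,-0.09,0],[255,7.22,-9.31,-0.3,0.07,-0.09,0],[255,7.22,-9.31,-0.3,0.07,-0.09,0],[255,7.22,-9.31,0.8,0.07,-0.09,0],[255,7.22,-9.31,1.4,0.07,-0.09,0],[255,7.22,-9.31,1.5,0.07,-0.09,0],[255,7.22,-9.31,1.5,0.07,-0.09,0]],
])

```text
time: 20.58
ee_pos: [0.4837, 0.2977, 0.1003]
eef_rot: [0.924, 0.384, 0.0, -0.0]
ft_force: [0.4, -0.1, 0.6]
width: 0.0006
```

```bash
python3 - <<'E'
from h import *
s=r.camera('side')
cv2.imwrite('pics/side14.png',s)
crop('side',s,310,190,390,290,6,'s14c.png')
plan((.483,.2986,.1085,45),(.483,.2986,.093,45))
E
```

```text
t 20.62 tcp [0.4839 0.298  0.1257] yaw 45.12 F [-0.2  0.3  0.4] w 0.0002 j7 0.23
[-0.007 -0.043  0.686] [ 0.002 -0.014  0.023]
[-0.008 -0.043  1.306] [ 0.002 -0.014  0.023]
```

View pics/s14c.png

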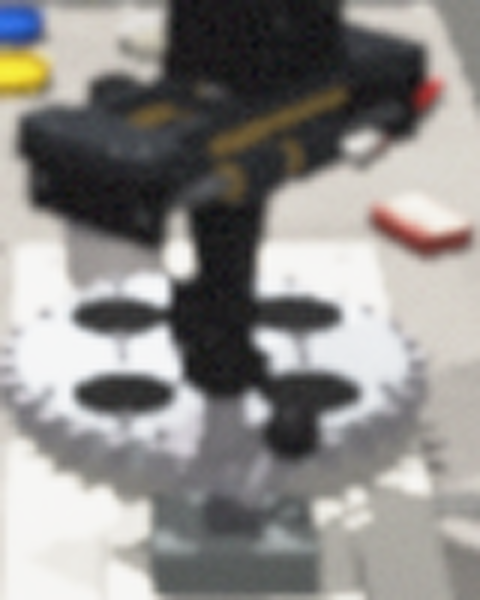

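Emit:
carry_out([
  [[255,0,0,0.3,0,0,0],[255,0,0,0.45,0,0,0],[255,0,0,0.55,0,0,0],[255,0,0,0.62,0,0,0],[255,0,0,0.66,0,0,0],[255,0,0,0.7,0,0,0],[255,0,0,0.73,0,0,0]],
])

```text
time: 21.5
ee_pos: [0.4839, 0.298, 0.0824]
eef_rot: [0.923, 0.384, 0.001, -0.0]
ft_force: [-0.2, -1.2, 2.3]
width: 0.0005
```

Emit:
carry_out([
  [[255,0,0,0.04,0,0,0],[255,0,0,0.07,0,0,0],[255,0,0,0.07,0,0,0]],
])

```text
time: 21.88
ee_pos: [0.4842, 0.2984, 0.0819]
eef_rot: [0.923, 0.384, 0.001, -0.001]
ft_force: [-3.9, -1.9, 13.0]
width: 0.0004
```

```bash
python3 - <<'E'
from h import *
plan((.4795,.1675,.16,89.7),(.4795,.1675,.058,89.7))
E
```

```text
t 21.88 tcp [0.4842 0.2984 0.1069] yaw 45.12 F [-3.9 -1.9 13. ] w 0.0004 j7 0.24
[-3.836  3.561 -2.135] [ 0.01  -0.027 -8.916]
[-3.845  3.561  1.945] [ 0.01  -0.027 -8.916]
```

Emit:
carry_out([
  [[255,0,0,-1.2,0,0,0],[60,0,0,-2.2,0,0,0],[0,-2,1.8,-2.3,0,0,-2],[0,-3.84,3.56,-2.3,0,0,-4],[0,-3.84,3.56,-2.3,0,0,-6],[0,-3.84,3.56,-2.2,0,0,-8.92],[0,-3.84,3.56,-2.2,0,0,-8.92],[0,-3.84,3.56,-2.2,0,0,-8.92],[0,-3.84,3.56,-2.2,0,0,-8.92]],
])

```text
time: 23.0
ee_pos: [0.4794, 0.1675, 0.1366]
eef_rot: [0.709, 0.705, 0.001, -0.0]
ft_force: [0.2, -0.3, -0.4]
width: 0.0727
```

```bash
python3 - <<'E'
from h import *
s=r.camera('side');t=r.camera('top')
cv2.imwrite('pics/side15.png',s);cv2.imwrite('pics/top15.png',t)
crop('side',s,310,190,390,290,6,'s15c.png')
plan((.4795,.1675,.057,89.7))
E
```

```text
t 23.10 tcp [0.4794 0.1675 0.1616] yaw 89.66 F [-0.5 -0.1  0.8] w 0.0803 j7 1.18
[-8.000e-03 -4.000e-03  4.185e+00] [ 0.019 -0.021 -0.007]
```

View pics/s15c.png

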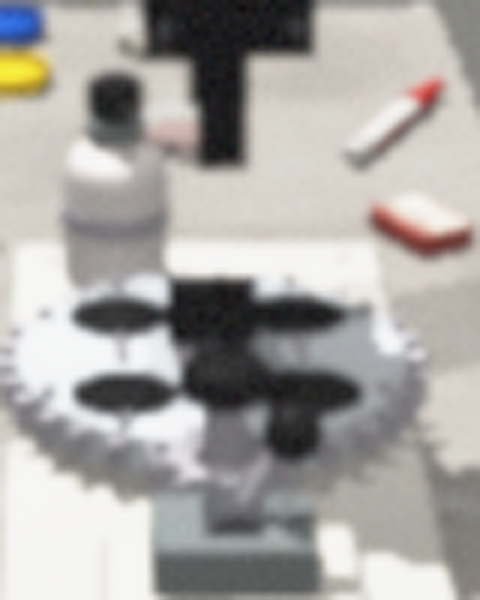

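Emit:
carry_out([
  [[0,0,0,2,0,0,0],[0,0,0,3.5,0,0,0],[60,0,0,4.1,0,0,0],[220,0,0,4.15,0,0,0],[240,0,0,4.15,0,0,0],[240,0,0,4.15,0,0,0],[240,0,0,4.15,0,0,0],[240,0,0,4.15,0,0,0],[240,0,0,4.15,0,0,0],[240,0,0,4.15,0,0,0],[240,0,0,4.15,0,0,0]],
], grip_force=15)

```text
time: 24.48
ee_pos: [0.4796, 0.1673, 0.0328]
eef_rot: [0.709, 0.705, 0.001, 0.0]
ft_force: [0.5, -0.9, 1.7]
width: 0.012
```

Emit:
carry_out([
  [[240,0,0,0,0,0,-0.35],[240,0,0,0,0,0,-0.7],[240,0,0,0,0,0,-0.7],[180,0,0,0,0,0,-0.7],[0,0,0,0,0,0,-0.7],[0,0,0,0,0,0,-0.7],[0,0,0,0,0,0,-0.7],[0,0,0,-1.5,0,0,-0.7],[0,0,0,-3.5,0,0,-0.7],[200,0,0,-4.2,0,0,-0.7]],
])

```text
time: 25.72
ee_pos: [0.4807, 0.1677, 0.1407]
eef_rot: [0.688, 0.726, 0.003, 0.001]
ft_force: [0.6, 0.0, 0.3]
width: 0.0652
```

```bash
python3 - <<'E'
from h import *
plan((.4835,.2983,.155,89),(.4835,.2983,.112,89))
E
```

```text
t 25.73 tcp [0.4807 0.1677 0.1657] yaw 93.13 F [0.6 0.  0.3] w 0.0652 j7 1.24
[5.209 0.395 0.447] [ 0.058 -0.039  0.826]
[5.204 0.386 2.167] [ 0.058 -0.039  0.826]
```

Emit:
carry_out([
  [[255,2.5,0.2,0.3,0,0,0],[255,5.2,0.4,0.3,0.06,-0.04,0.8],[255,5.2,0.4,0.3,0.06,-0.04,0.8],[255,5.2,0.4,0.3,0.06,-0.04,0.8],[255,5.2,0.4,0.4,0.06,-0.04,0.8],[255,5.2,0.4,1.4,0.06,-0.04,0.8],[255,5.2,0.4,2.1,0.06,-0.04,0.8],[255,5.2,0.4,2.26,0.06,-0.04,0.8],[255,5.2,0.4,2.32,0.06,-0.04,0.8],[255,5.2,0.4,2.36,0.06,-0.04,0.8],[255,5.2,0.4,2.36,0.06,-0.04,0.8]],
])

```text
time: 27.1
ee_pos: [0.4841, 0.2984, 0.0827]
eef_rot: [0.712, 0.702, 0.0, -0.0]
ft_force: [0.8, -0.5, 0.2]
width: 0.0002
```

Emit:
carry_out([
  [[255,0,0,0.04,0,0,0],[255,0,0,0.08,0,0,0],[255,0,0,0.1,0,0,0]],
])

```text
time: 27.48
ee_pos: [0.4843, 0.2986, 0.0803]
eef_rot: [0.712, 0.702, 0.001, -0.0]
ft_force: [-1.1, 0.9, 2.4]
width: 0.0009
```

Emit:
carry_out([
  [[255,0,0,0.05,0,0,0],[255,0,0,0.1,0,0,0],[255,0,0,0.14,0,0,0],[255,0,0,0.14,0,0,0]],
])

```text
time: 27.98
ee_pos: [0.4842, 0.2985, 0.0766]
eef_rot: [0.712, 0.702, 0.0, 0.0]
ft_force: [0.7, 0.1, 0.0]
width: 0.0006
```

Emit:
carry_out([
  [[255,0,0,0.1,0,0,0],[255,0,0,0.2,0,0,0],[255,0,0,0.28,0,0,0],[255,0,0,0.33,0,0,0],[255,0,0,0.37,0,0,0],[255,0,0,0.4,0,0,0]],
])

```text
time: 28.72
ee_pos: [0.4844, 0.2987, 0.0672]
eef_rot: [0.712, 0.702, 0.001, -0.0]
ft_force: [-2.1, -1.5, 11.4]
width: 0.0003
```

Emit:
carry_out([
  [[255,0,0,0.03,0,0,0],[255,0,0,0.05,0,0,0],[255,0,0,0.05,0,0,0],[255,0,0,-0.5,0,0,0],[255,0,0,-1.5,0,0,0],[255,0,0,-2.5,0,0,0]],
])

```text
time: 29.48
ee_pos: [0.4843, 0.2985, 0.1307]
eef_rot: [0.712, 0.702, 0.001, 0.0]
ft_force: [-0.9, 0.2, 0.4]
width: 0.0002
```

```bash
python3 - <<'E'
from h import *
s=r.camera('side')
cv2.imwrite('pics/side16.png',s)
crop('side',s,310,190,390,290,6,'s16c.png')
plan((.47,-.232,.15,90))
E
```

```text
t 29.52 tcp [0.4858 0.2994 0.1592] yaw 89.12 F [0.8 1.4 1.9] w 0.0005 j7 0.98
[-21.266  -0.306   0.287] [ 0.05  -0.043 -0.177]
```

View pics/s16c.png

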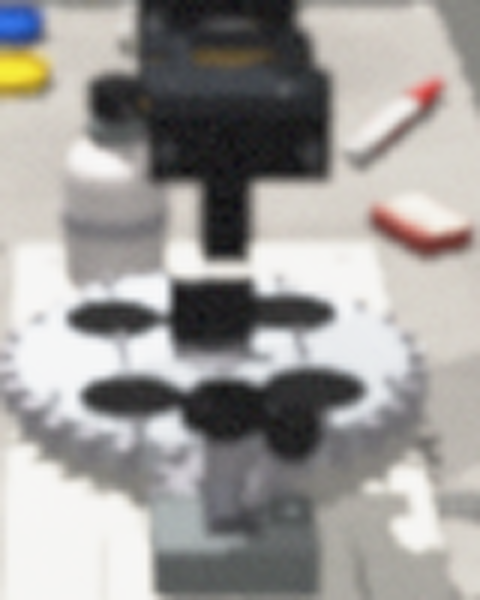

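Emit:
carry_out([
  [[255,0,0,-1.5,0,0,0],[255,-3,0,-1.8,0,0,2],[255,-6,0,-1.8,0,0,4],[255,-9,0,-1.8,0,0,6],[255,-12,-0.1,-1.8,0,0,8],[0,-15,-0.2,-1.8,0,0,10],[0,-18,-0.3,-1.8,0,0,12],[0,-21.27,-0.3,-1.8,0,0,14],[0,-21.27,-0.3,-1.8,0,0,16],[0,-21.27,-0.3,-1.8,0,0,18],[0,-21.27,-0.3,-1.8,0,0,20],[0,-21.27,-0.3,-1.8,0,0,22]],
])

```text
time: 31.02
ee_pos: [0.4697, -0.2329, 0.1773]
eef_rot: [0.983, -0.185, 0.002, -0.002]
ft_force: [-0.3, 0.7, 0.4]
width: 0.0623
```

```bash
python3 - <<'E'
from seats import *
s=r.camera('side');t=r.camera('top')
cv2.imwrite('pics/side17.png',s);cv2.imwrite('pics/top17.png',t)
crop('top',t,170,150,450,290,2.8,'t17c.png')
for b in blobs(t,'top',(170,180,340,260),70,15): print(np.round(b,2),onz('top',b[0],b[1],.048).round(4))
plan((.47,-.232,.15,-41.5),(.47,-.232,.003,-41.5))
E
```

```text
[274.35 203.98 137.31  13.25  13.  ] [0.5254 0.1263 0.048 ]
[246.68 204.88 140.31  13.75  13.25] [0.5206 0.2138 0.048 ]
[311.03 203.18  64.5   10.5    9.5 ] [0.5304 0.0099 0.048 ]
[216.47 215.38 117.25  12.    12.5 ] [0.485  0.3067 0.048 ]
[259.58 217.64  42.75   4.    13.25] [0.4807 0.1709 0.048 ]
[184.81 219.9   73.88  13.    11.  ] [0.4687 0.4046 0.048 ]
[274.63 231.48 143.44  13.75  13.5 ] [0.438  0.1216 0.048 ]
[246.59 232.49 147.06  13.75  14.  ] [0.4331 0.209  0.048 ]
t 31.12 tcp [ 0.4699 -0.2324  0.2023] yaw -21.03 F [0.4 0.4 1.3] w 0.0705 j7 0.11
[-0.006 -0.005  2.092] [-0.064 -0.021  4.095]
[-0.023  0.025  7.972] [-0.064 -0.021  4.095]
```

View pics/t17c.png

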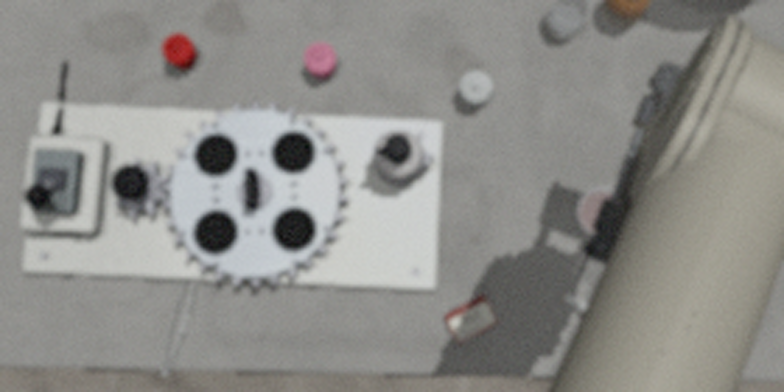

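View pics/side17.png

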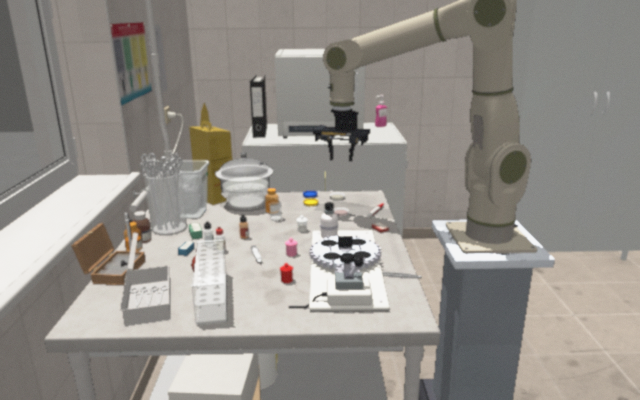

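```bash
python3 - <<'E'
from seats import *
s=cv2.cvtColor(cv2.imread('pics/side15.png'),cv2.COLOR_BGR2GRAY).astype(float)
def edges(v0,v1,u0,u1,thr=80):
    row=s[v0:v1,u0:u1].mean(0); k=np.interp(np.arange(0,u1-u0-1,.05),np.arange(u1-u0),row)
    m=np.where(k<thr)[0]; return u0+m.min()*.05,u0+m.max()*.05
# finger rows: crop v 90..150 /6+190 -> 205..214 ; wing rows 285..320 -> 238..243
for a,b in((205,209),(209,213)): print('finger',edges(a,b,338,358),edges(a,b,338,358,100))
for a,b in((238,240),(240,243)): print('wing',edges(a,b,334,358),edges(a,b,334,358,100))
for p in([.4794,.2305,.19],[.4794,.2205,.175]): print('pf',proj('side',p), proj('side',np.array(p)+[.01,0,0]))
for x in(.4775,.4795,.4815,.4835): print(x,[proj('side',[x+k,.1735,.08])[0].round(2) for k in(-.022,.022)])
s=cv2.cvtColor(cv2.imread('pics/side17.png'),cv2.COLOR_BGR2GRAY).astype(float)
for a,b in((238,240),(240,243)): print('wing17',edges(a,b,334,358),edges(a,b,334,358,100))
E
```

```text
finger (np.float64(342.7), np.float64(349.85)) (np.float64(342.35), np.float64(350.2))
finger (np.float64(343.35), np.float64(349.6)) (np.float64(342.95), np.float64(350.0))
wing (np.float64(338.5), np.float64(351.25)) (np.float64(338.25), np.float64(351.6))
wing (np.float64(334.0), np.float64(356.95)) (np.float64(334.0), np.float64(356.95))
pf [347.5833587  211.48758789] [343.90394748 211.54340622]
pf [347.2687927  215.25221063] [343.6270684  215.30785565]
0.4775 [np.float64(354.05), np.float64(338.85)]
0.4795 [np.float64(353.36), np.float64(338.16)]
0.4815 [np.float64(352.67), np.float64(337.47)]
0.4835 [np.float64(351.98), np.float64(336.78)]
wing17 (np.float64(338.65), np.float64(351.4)) (np.float64(338.45), np.float64(351.8))
wing17 (np.float64(338.45), np.float64(356.95)) (np.float64(338.15), np.float64(356.95))
```

Emit:
carry_out([
  [[0,0,0,1,0,0,2],[0,0,0,2,0,0,4.1],[0,0,0,4.5,0,0,4.1],[0,0,0,5.5,-0.06,-0.02,4.1],[0,0,0,5.5,-0.06,-0.02,4.1]],
])

```text
time: 31.75
ee_pos: [0.4692, -0.2313, 0.0385]
eef_rot: [0.936, -0.353, -0.002, 0.0]
ft_force: [0.0, -0.1, -0.4]
width: 0.0872
```

```bash
python3 - <<'E'
from seats import *
s=r.camera('side');t=r.camera('top')
cv2.imwrite('pics/side18.png',s);cv2.imwrite('pics/top18.png',t)
crop('side',s,300,150,400,220,7,'s18c.png')
crop('top',t,340,180,450,290,5,'t18c.png')
plan((.47,-.232,.003,-41.5))
E
```

```text
t 31.85 tcp [ 0.4711 -0.2322  0.0659] yaw -41.41 F [-0.2 -0.9  0.6] w 0.0870 j7 -0.10
[-0.04   0.023  2.515] [-0.008 -0.012  0.018]
```

View pics/s18c.png

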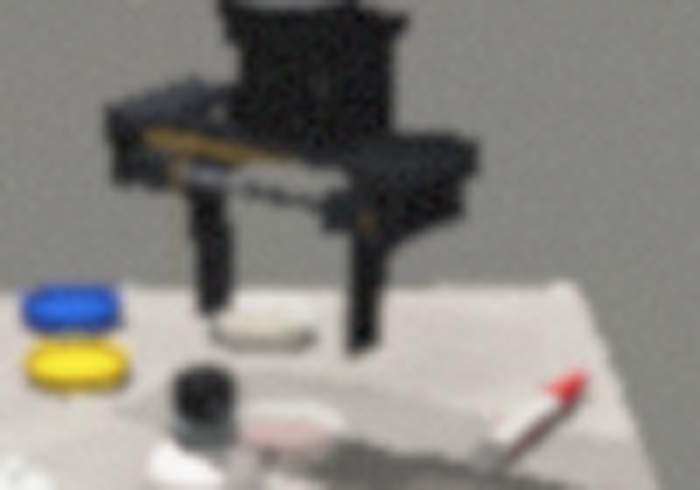

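View pics/t18c.png

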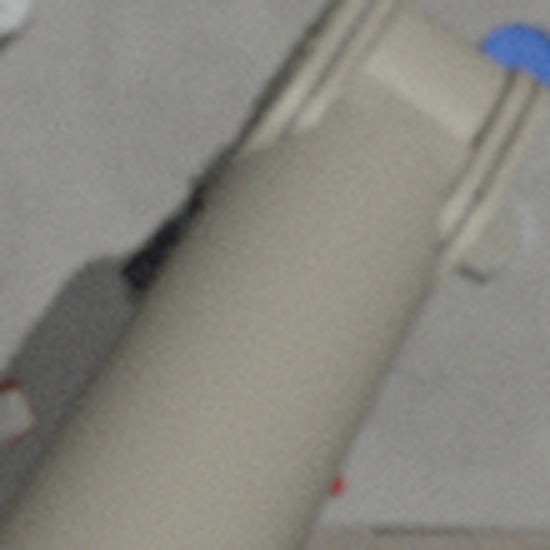

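```bash
python3 - <<'E'
from seats import *
for y in(-.25,-.232,-.21): print([(proj('side',[.47,y,z])-[300,150])*7 for z in(0,.014)])
print((proj('side',[.4711,-.2322,.0659])-[300,150])*7)
s=cv2.imread('pics/side18.png');crop('side',s,325,195,355,222,20,'s18d.png')
E
```

```text
[array([283.05862786, 433.83844156]), array([283.20902746, 409.17384115])]
[array([285.03580546, 446.35121645]), array([285.19262932, 421.50095842])]
[array([287.50019263, 461.94734798]), array([287.66514884, 436.8664602 ])]
[283.64036615 328.15013413]
```

View pics/s18d.png

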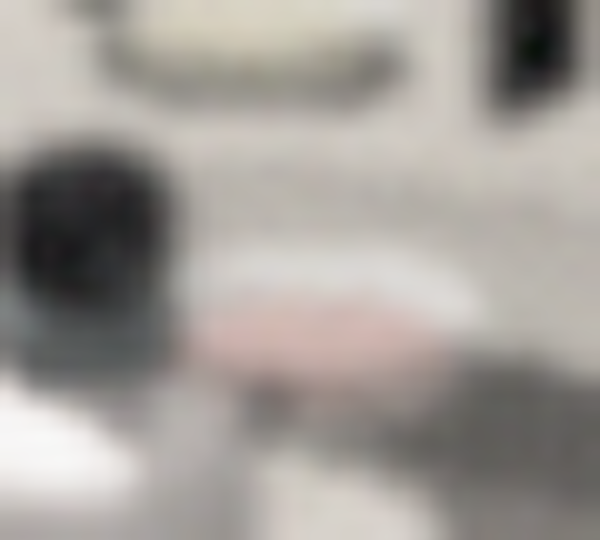

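Emit:
carry_out([
  [[0,-0.04,0.02,1.2,0,0,0],[0,-0.04,0.02,2.0,0,0,0],[0,-0.04,0.02,2.4,0,0,0],[0,-0.04,0.02,2.48,0,0,0],[120,-0.04,0.02,2.48,0,0,0],[120,-0.04,0.02,2.48,0,0,0],[120,-0.04,0.02,2.48,0,0,0],[120,-0.04,0.02,2.48,0,0,0],[120,-0.04,0.02,2.48,0,0,0]],
], grip_force=12)

```text
time: 32.98
ee_pos: [0.4702, -0.232, -0.0209]
eef_rot: [0.935, -0.354, 0.001, -0.0]
ft_force: [-1.6, 0.3, 2.1]
width: 0.0581
```

```bash
python3 - <<'E'
from seats import *
s=r.camera('side')
cv2.imwrite('pics/side19.png',s)
crop('side',s,300,150,400,220,7,'s19c.png')
plan((.4378,.1216,.12,-42),(.4378,.1216,.052,-42))
E
```

```text
t 33.02 tcp [ 0.4703 -0.2319  0.0041] yaw -41.40 F [-0.5  0.4  3.5] w 0.0582 j7 -0.03
[-10.321  -9.753  -4.639] [-0.012 -0.015  0.119]
[-10.324  -9.75   -1.92 ] [-0.012 -0.015  0.119]
```

View pics/s19c.png

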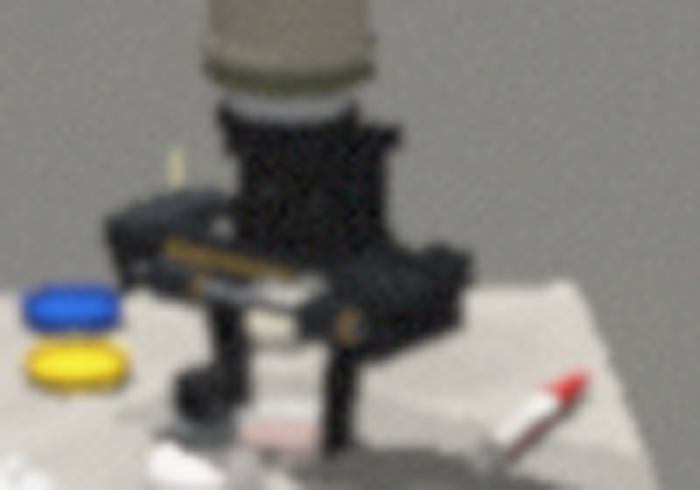

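Emit:
carry_out([
  [[60,0,0,0,0,0,0],[0,0,0,0,0,0,0],[0,0,0,0,0,0,0],[0,0,0,-0.04,0,0,-2],[0,0,0,-0.04,0,0,-4],[0,0,0,-0.04,0,0,-6],[0,0,0,-0.04,0,0,-8],[0,0,0,-0.04,0,0,-10],[0,0,0,-0.04,0,0,-12],[0,0,0,-0.04,0,0,-14],[0,0,0,-0.04,0,0,-16],[0,0,0,-0.04,0,0,-18]],
])

```text
time: 34.52
ee_pos: [0.4701, -0.232, -0.02]
eef_rot: [0.91, 0.414, 0.001, 0.0]
ft_force: [0.0, -0.1, -0.7]
width: 0.087
```

```bash
python3 - <<'E'
from seats import *
plan((.4702,-.232,.0035,48.6))
E
```

```text
t 34.52 tcp [ 0.4701 -0.232   0.005 ] yaw 48.92 F [ 0.  -0.1 -0.7] w 0.0870 j7 1.39
[0.002 0.002 0.061] [ 0.014 -0.01   0.064]
```

Emit:
carry_out([
  [[120,0,0,0.04,0,0,0],[120,0,0,0.04,0,0,0],[120,0,0,0.04,0,0,0],[120,0,0,0.04,0,0,0],[120,0,0,0.04,0,0,0],[120,0,0,0.04,0,0,0],[120,0,0,-0.2,0,0,0],[120,0,0,-1.0,0,0,0],[120,0,0,-2.0,0,0,0],[120,0,0,-2.0,0,0,0]],
], grip_force=15)

```text
time: 35.78
ee_pos: [0.4715, -0.2325, 0.0319]
eef_rot: [0.91, 0.414, 0.002, 0.001]
ft_force: [-0.0, -0.8, -1.0]
width: 0.0582
```

```bash
python3 - <<'E'
from seats import *
s=r.camera('side')
cv2.imwrite('pics/side20.png',s)
crop('side',s,300,150,400,220,7,'s20c.png')
plan((.47,-.232,.2,-42),(.4378,.1216,.2,-42),(.4378,.1216,.12,-42))
E
```

```text
t 35.83 tcp [ 0.4707 -0.2321  0.0557] yaw 48.92 F [-0.3  0.1 -0.5] w 0.0582 j7 1.35
[-4.000e-03 -7.000e-03 -5.771e+00] [ 4.1000e-02  7.0000e-03 -1.7816e+01]
[  9.811 -10.272  -5.781] [ 4.1000e-02  7.0000e-03 -1.7816e+01]
[  9.805 -10.281  -2.581] [ 4.1000e-02  7.0000e-03 -1.7816e+01]
```

View pics/s20c.png

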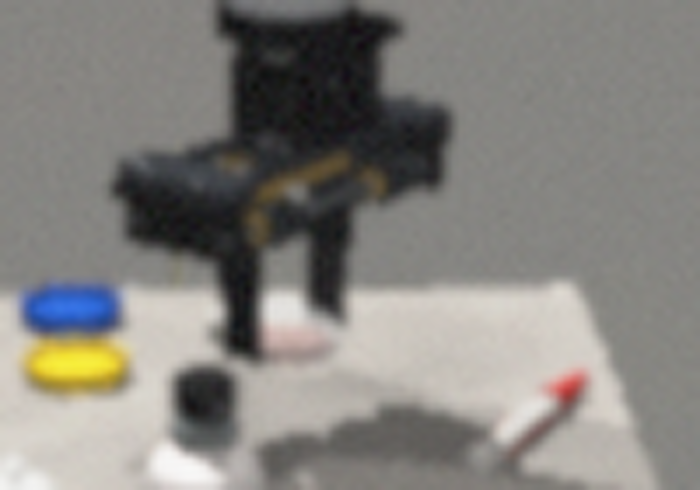

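```bash
python3 - <<'E'
from seats import *
plan((.47,-.232,.18,48),(.4332,.2092,.18,48),(.4332,.2092,.09,48),(.4332,.2092,.0517,48))
E
```

```text
t 35.83 tcp [ 0.4707 -0.2321  0.0557] yaw 48.92 F [-0.3  0.1 -0.5] w 0.0582 j7 1.35
[-0.005 -0.01  -4.971] [ 0.031 -0.022  0.184]
[ 12.33  -12.716  -4.982] [ 0.031 -0.022  0.184]
[ 12.324 -12.725  -1.382] [ 0.031 -0.022  0.184]
[ 12.321 -12.73    0.15 ] [ 0.031 -0.022  0.184]
```

Emit:
carry_out([
  [[120,0,0,-2.4,0,0,0],[120,0,0,-5.0,0,0,0],[120,1.7,-1.8,-5.0,0,0,0],[120,3.4,-3.5,-5.0,0,0,0],[120,5.1,-5.3,-5.0,0,0,0],[120,6.8,-7,-5.0,0,0,0],[120,8.5,-8.8,-5.0,0,0,0],[120,10.2,-10.5,-5.0,0,0,0],[120,12.33,-12.72,-5.0,0.03,-0.02,0.18],[120,12.33,-12.72,-5.0,0.03,-0.02,0.18],[120,12.33,-12.72,-3.4,0.03,-0.02,0.18],[120,12.33,-12.72,-1.8,0.03,-0.02,0.18]],
])

```text
time: 37.33
ee_pos: [0.4334, 0.2086, 0.0739]
eef_rot: [0.914, 0.407, -0.0, 0.0]
ft_force: [0.5, 0.1, -0.3]
width: 0.0579
```

```bash
python3 - <<'E'
from seats import *
s=r.camera('side')
cv2.imwrite('pics/side21.png',s)
crop('side',s,310,180,400,290,5.4,'s21c.png')
plan((.4332,.2092,.062,48),(.4332,.2092,.0525,48))
E
```

```text
t 37.38 tcp [0.4304 0.2067 0.0938] yaw 47.99 F [-2.7 -1.4 -6. ] w 0.0580 j7 0.30
[0.158 0.017 1.269] [-0.023  0.083 -0.001]
[0.161 0.018 1.649] [-0.023  0.083 -0.001]
```

View pics/s21c.png

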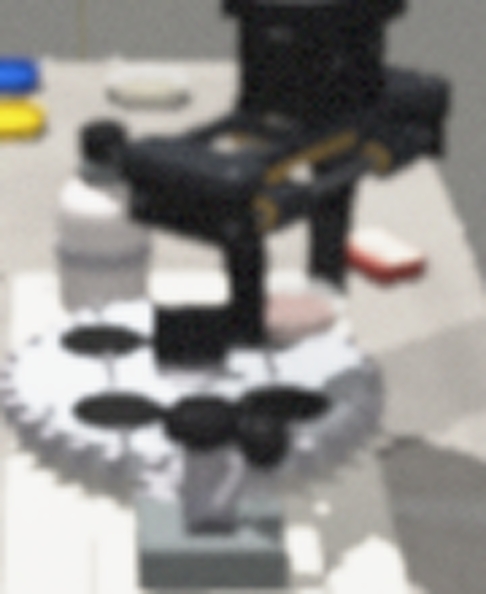

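Emit:
carry_out([
  [[120,0.16,0.02,0.5,-0.02,0.08,0],[120,0.16,0.02,0.8,-0.02,0.08,0],[120,0.16,0.02,0.9,-0.02,0.08,0],[120,0.16,0.02,0.9,-0.02,0.08,0]],
])

```text
time: 37.88
ee_pos: [0.4337, 0.2093, 0.0468]
eef_rot: [0.914, 0.407, 0.0, -0.0]
ft_force: [0.2, 0.4, -0.3]
width: 0.0582
```

```bash
python3 - <<'E'
from seats import *
plan((.4332,.2092,.058,48),(.4332,.2092,.0525,48))
E
```

```text
t 37.88 tcp [0.4337 0.2093 0.0718] yaw 47.99 F [ 0.2  0.4 -0.3] w 0.0582 j7 0.29
[-0.015 -0.011  0.552] [-0.001 -0.004 -0.003]
[-0.015 -0.011  0.772] [-0.001 -0.004 -0.003]
```

Within 0.5 mm. Lower to just above the deck.

Emit:
carry_out([
  [[120,-0.015,-0.01,0.3,0,0,0],[120,-0.015,-0.01,0.5,0,0,0],[120,-0.015,-0.01,0.62,0,0,0],[120,-0.015,-0.01,0.7,0,0,0],[120,-0.015,-0.01,0.75,0,0,0],[120,-0.015,-0.01,0.75,0,0,0]],
])

```text
time: 38.62
ee_pos: [0.4332, 0.2092, 0.028]
eef_rot: [0.914, 0.407, 0.0, -0.0]
ft_force: [-0.0, -0.7, -0.8]
width: 0.0578
```

Emit:
carry_out([
  [[120,0,0,0.03,0,0,0],[120,0,0,0.06,0,0,0],[120,0,0,0.06,0,0,0]],
])

```text
time: 39.0
ee_pos: [0.4335, 0.2094, 0.0268]
eef_rot: [0.914, 0.407, 0.0, -0.0]
ft_force: [0.1, 0.1, 3.8]
width: 0.0582
```

Emit:
carry_out([
  [[80,0,0,-0.01,0,0,0],[40,0,0,-0.01,0,0,0],[20,0,0,-0.02,0,0,0],[20,0,0,-0.02,0,0,0],[20,0,0,-1.0,0,0,0],[20,0,0,-3.0,0,0,0],[0,0,0,-5.0,0,0,0],[0,0,0,-5.0,0,0,0]],
])

```text
time: 40.0
ee_pos: [0.4355, 0.2105, 0.1557]
eef_rot: [0.914, 0.407, 0.004, -0.001]
ft_force: [-0.2, -0.4, -0.3]
width: 0.0865
```

```bash
python3 - <<'E'
from seats import *
s=r.camera('side')
cv2.imwrite('pics/side22.png',s)
crop('side',s,310,180,400,290,5.4,'s22c.png')
plan((.436,-.366,.18,48),(.436,-.366,.08,48))
E
```

```text
t 40.05 tcp [0.4343 0.2098 0.1783] yaw 47.98 F [-0.1 -0.7 -0.7] w 0.0862 j7 0.29
[-17.063  15.468  -0.124] [ 0.011 -0.047 -0.005]
[-17.08   15.464   3.876] [ 0.011 -0.047 -0.005]
```

View pics/s22c.png

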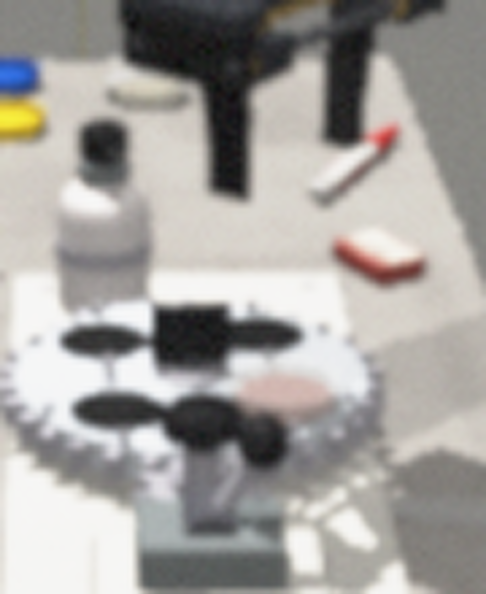

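Emit:
carry_out([
  [[0,-2,1.8,-0.2,0,0,0],[0,-4,3.6,-0.2,0,0,0],[0,-6,5.4,-0.2,0,0,0],[0,-8,7.3,-0.2,0,0,0],[0,-10,9.1,-0.2,0,0,0],[0,-12,10.9,-0.2,0,0,0],[0,-14.5,13.2,-0.2,0,0,0],[0,-17.06,15.46,-0.1,0,0,0],[0,-17.06,15.46,1,0,-0.05,0],[0,-17.06,15.46,2.5,0,-0.05,0],[0,-17.06,15.46,3.5,0,-0.05,0],[0,-17.06,15.46,3.5,0,-0.05,0]],
])

```text
time: 41.55
ee_pos: [0.4341, -0.3645, 0.0614]
eef_rot: [0.914, 0.406, -0.002, -0.002]
ft_force: [0.1, 0.2, 0.1]
width: 0.0871
```

```bash
python3 - <<'E'
from seats import *
s=r.camera('side');t=r.camera('top')
cv2.imwrite('pics/side23.png',s);cv2.imwrite('pics/top23.png',t)
crop('side',s,300,150,400,220,7,'s23c.png')
crop('top',t,170,170,450,290,2.8,'t23c.png')
crop('top',t,215,185,300,260,8,'t23d.png')
plan((.436,-.366,.0035,48))
E
```

```text
t 41.65 tcp [ 0.4361 -0.3654  0.0895] yaw 47.99 F [ 0.3  0.6 -0.2] w 0.0868 j7 1.64
[-0.019  0.01   3.439] [ 0.006  0.008 -0.002]
```

View pics/s23c.png

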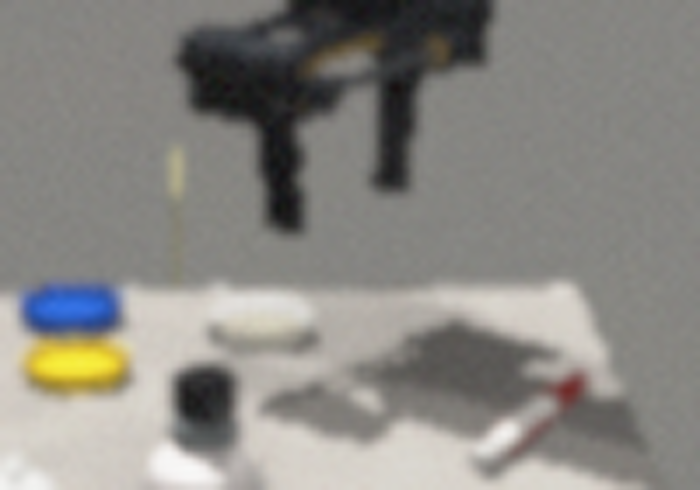

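View pics/t23c.png

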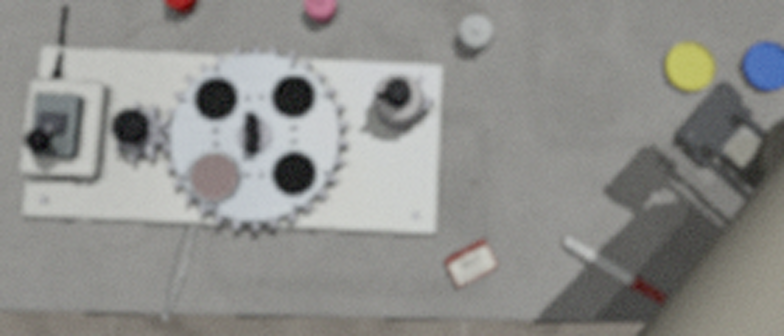

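View pics/t23d.png

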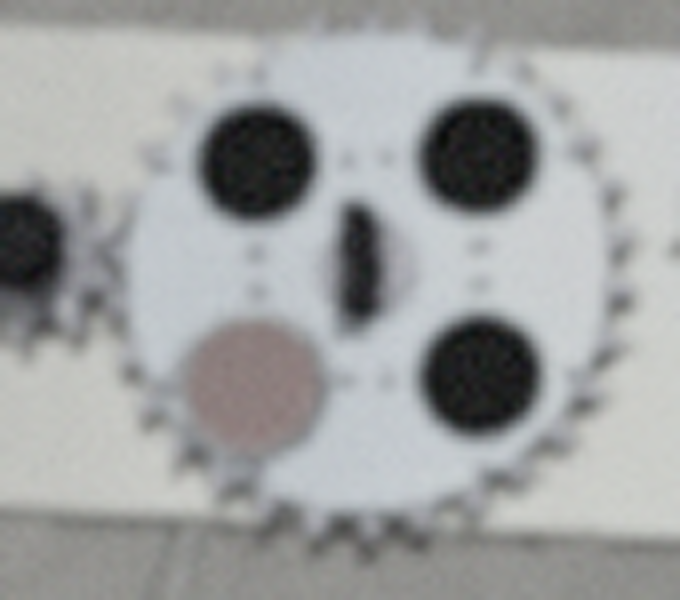

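```bash
python3 - <<'E'
from seats import *
print(onz('top',436,225.5,.014))
s=cv2.imread('pics/side23.png'); t=cv2.imread('pics/top23.png')
crop('side',s,322,185,355,207,20,'s23e.png')
a=cv2.resize(t[195:250,405:460],None,fx=10,fy=10,interpolation=cv2.INTER_CUBIC).astype(float)
cv2.imwrite('pics/t23e.png',np.clip((a-60)*1.8,0,255).astype(np.uint8))
E
```

```text
[ 0.47141246 -0.39749575  0.014     ]
```

View pics/s23e.png

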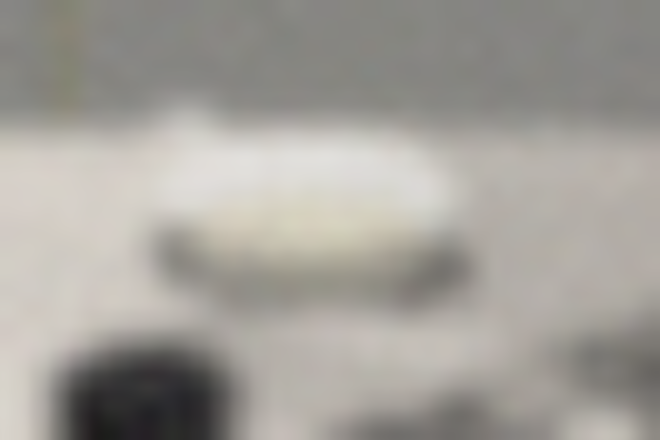

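View pics/t23e.png

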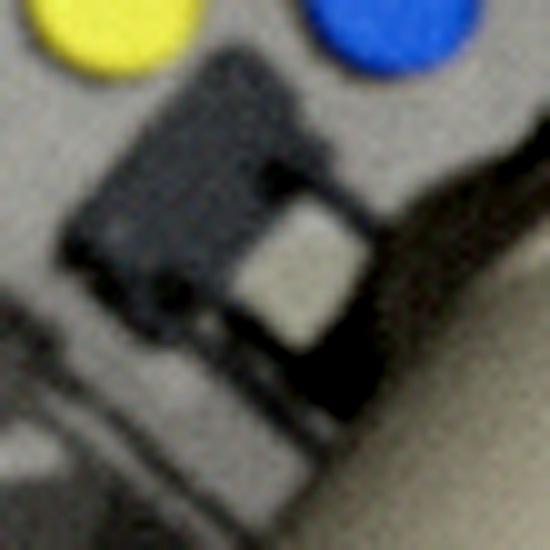

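Emit:
carry_out([
  [[0,0,0,-3,0,0,0],[0,3,-3,-4,0,0,0],[0,6,-6,-4,0,0,0],[0,9,-8.5,-4,0,0,0],[0,9,-8.5,-4,0,0,0],[0,9,-8.5,-4,0,0,0]],
])

```text
time: 42.4
ee_pos: [0.4292, -0.0552, 0.166]
eef_rot: [0.914, 0.407, 0.002, 0.001]
ft_force: [2.0, -0.2, -0.1]
width: 0.0871
```

```bash
python3 - <<'E'
from seats import *
t=r.camera('top')
cv2.imwrite('pics/top24.png',t)
a=cv2.resize(t[170:260,370:470],None,fx=7,fy=7,interpolation=cv2.INTER_CUBIC).astype(float)
cv2.imwrite('pics/t24e.png',np.clip((a-60)*1.8,0,255).astype(np.uint8))
plan()
E
```

```text
t 42.45 tcp [ 0.4292 -0.0471  0.1911] yaw 48.45 F [1.6 8.  1.2] w 0.0872 j7 0.82
```

View pics/t24e.png

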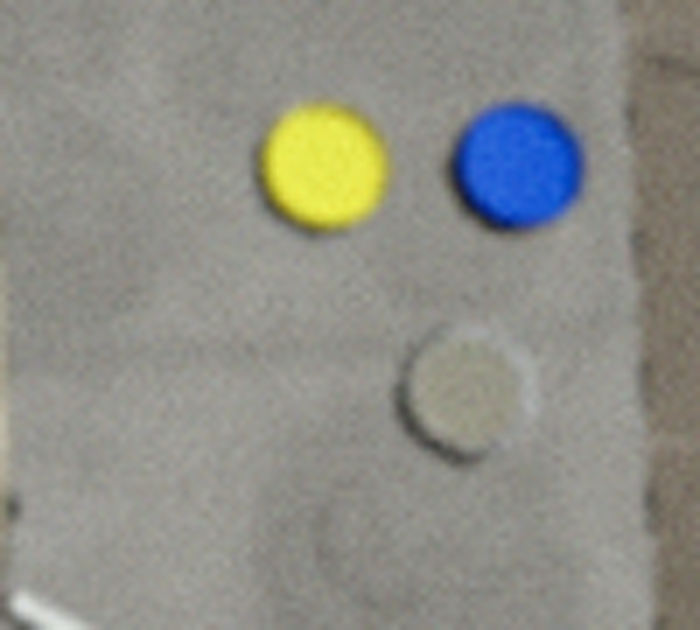

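```bash
python3 - <<'E'
from h import *
p=onz('top',437,224.9,.014);print(p)
plan((p[0],p[1],.19,48),(p[0],p[1],.07,48),(p[0],p[1],.0037,48))
E
```

```text
[ 0.47344163 -0.40084254  0.014     ]
t 42.45 tcp [ 0.4292 -0.0471  0.1911] yaw 48.45 F [1.6 8.  1.2] w 0.0872 j7 0.82
[-9.417 10.708  0.023] [ 0.012 -0.041  0.091]
[-9.434 10.703  4.823] [ 0.012 -0.041  0.091]
[-9.443 10.701  7.475] [ 0.012 -0.041  0.091]
```

Emit:
carry_out([
  [[0,-2,2.2,0,0,0,0],[0,-4,4.5,0,0,0,0],[0,-6.5,7.3,0,0,0,0.1],[0,-9.42,10.71,0,0,0,0.1],[0,-9.42,10.71,0,0,-0.04,0.1],[0,-9.42,10.71,0.5,0,-0.04,0.1],[0,-9.43,10.7,2.5,0,-0.04,0.1],[0,-9.43,10.7,4.3,0,-0.04,0.1],[0,-9.43,10.7,4.5,0,-0.04,0.1],[0,-9.43,10.7,4.5,0,-0.04,0.1]],
])

```text
time: 43.7
ee_pos: [0.4743, -0.4013, 0.0552]
eef_rot: [0.914, 0.407, 0.001, 0.001]
ft_force: [-0.2, -0.9, 0.9]
width: 0.0874
```

```bash
python3 - <<'E'
from seats import *
s=r.camera('side')
cv2.imwrite('pics/side25.png',s)
crop('side',s,290,150,390,220,7,'s25c.png')
plan((.4734,-.4008,.0037,48))
E
```

```text
t 43.75 tcp [ 0.4746 -0.4016  0.0807] yaw 47.97 F [-0.6 -0.2 -0.2] w 0.0869 j7 1.71
[-0.011 -0.071  3.08 ] [ 0.05  -0.007 -0.006]
```

View pics/s25c.png

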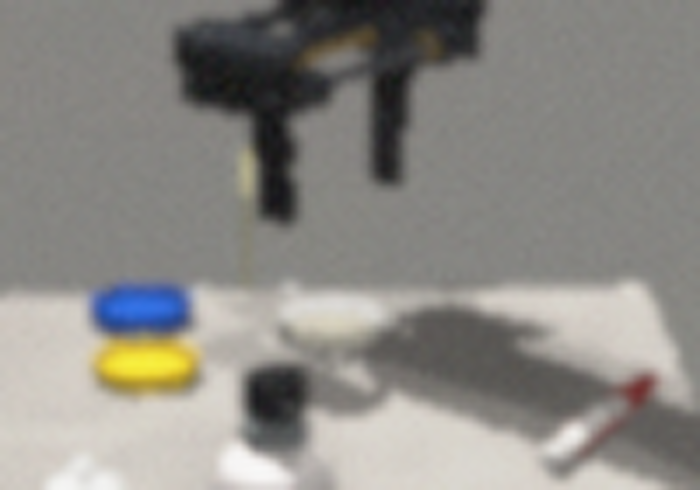

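Emit:
carry_out([
  [[0,0,-0.07,1.2,0.05,0,0],[0,0,-0.07,2.4,0.05,0,0],[0,0,-0.07,2.95,0.05,0,0],[0,0,-0.07,3.05,0.05,0,0],[0,0,-0.07,3.05,0.05,0,0],[120,0,-0.07,3.05,0.05,0,0],[120,0,-0.07,3.05,0.05,0,0],[120,0,-0.07,3.05,0.05,0,0],[120,0,-0.07,3.05,0.05,0,0],[120,0,-0.07,3.05,0.05,0,0]],
], grip_force=12)

```text
time: 45.0
ee_pos: [0.4736, -0.4006, -0.0205]
eef_rot: [0.914, 0.406, 0.0, -0.0]
ft_force: [-1.0, 0.8, 1.8]
width: 0.0582
```

Emit:
carry_out([
  [[60,0,0,0,0,0,0],[0,0,0,0,0,0,0],[0,0,0,0,0,0,0],[0,0,0,-0.04,0,0,2],[0,0,0,-0.04,0,0,4],[0,0,0,-0.04,0,0,6],[0,0,0,-0.04,0,0,8],[0,0,0,-0.04,0,0,10],[0,0,0,-0.04,0,0,12],[0,0,0,-0.04,0,0,14],[0,0,0,-0.04,0,0,16],[0,0,0,-0.04,0,0,18]],
])

```text
time: 46.5
ee_pos: [0.4738, -0.4005, -0.0195]
eef_rot: [0.932, -0.361, 0.0, -0.0]
ft_force: [0.0, -0.4, 1.1]
width: 0.0869
```

```bash
python3 - <<'E'
from seats import *
s=r.camera('side')
cv2.imwrite('pics/side26.png',s)
crop('side',s,290,150,390,220,7,'s26c.png')
plan((.4734,-.4008,.0037,-42))
E
```

```text
t 46.55 tcp [ 0.4739 -0.4003  0.0053] yaw -42.81 F [ 0.6  0.2 -0. ] w 0.0871 j7 0.37
[-0.001  0.028  0.066] [-0.01   0.002 -0.163]
```

View pics/s26c.png

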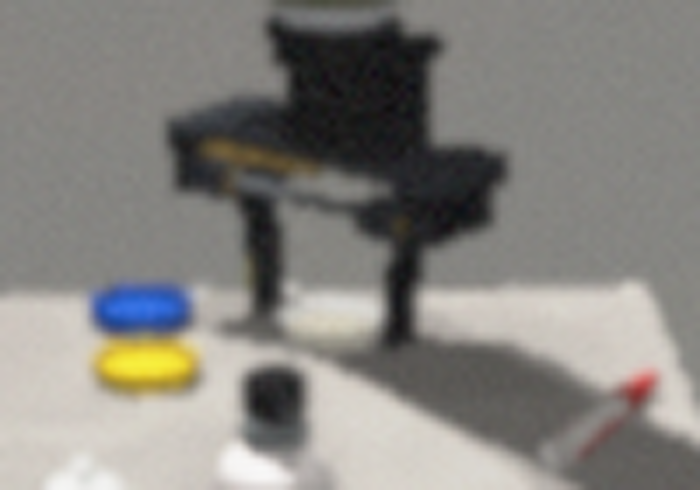

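Emit:
carry_out([
  [[120,0,0,0.05,0,0,0],[120,0,0,0.05,0,0,0],[120,0,0,0.05,0,0,0],[120,0,0,0.05,0,0,0],[120,0,0,0.05,0,0,0],[120,0,0,0.05,0,0,0],[120,0,0,-0.2,0,0,0],[120,0,0,-1.0,0,0,0],[120,0,0,-3.0,0,0,0],[120,0,0,-5.0,0,0,0],[120,0,0,-7.0,0,0,0],[120,0,0,-7.0,0,0,0]],
], grip_force=15)

```text
time: 48.05
ee_pos: [0.4749, -0.4024, 0.1605]
eef_rot: [0.931, -0.365, 0.004, 0.0]
ft_force: [0.2, -0.2, -0.1]
width: 0.0583
```

```bash
python3 - <<'E'
from seats import *
s=r.camera('side')
cv2.imwrite('pics/side27.png',s)
crop('side',s,290,110,390,220,5,'s27c.png')
plan((.4378,.1216,.18,-42),(.4378,.1216,.1,-42),(.4378,.1216,.0525,-42))
E
```

```text
t 48.10 tcp [ 0.4744 -0.4013  0.183 ] yaw -42.82 F [-0.5  0.2  0. ] w 0.0581 j7 0.26
[-15.291 -14.345   0.093] [-0.022 -0.041 -0.165]
[-15.302 -14.339   3.293] [-0.022 -0.041 -0.165]
[-15.309 -14.336   5.193] [-0.022 -0.041 -0.165]
```

View pics/s27c.png

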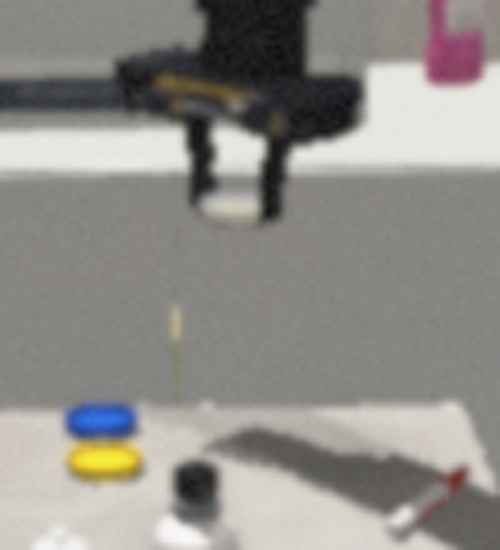

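Emit:
carry_out([
  [[120,-1.7,-1.6,0,0,0,0],[120,-3.4,-3.2,0,0,0,0],[120,-5.1,-4.8,0,0,0,0],[120,-6.8,-6.4,0,0,0,0],[120,-8.5,-8,0,0,0,0],[120,-10.2,-9.6,0,0,0,0],[120,-12.5,-11.7,0,0,0,0],[120,-15.3,-14.34,0,0,0,-0.16],[120,-15.3,-14.34,0.1,-0.02,-0.04,-0.16],[120,-15.3,-14.34,0.1,-0.02,-0.04,-0.16],[120,-15.3,-14.34,0.1,-0.02,-0.04,-0.16],[120,-15.3,-14.34,1.2,-0.02,-0.04,-0.16]],
])

```text
time: 49.6
ee_pos: [0.4389, 0.1206, 0.1281]
eef_rot: [0.933, -0.36, 0.001, -0.001]
ft_force: [0.1, 0.5, -0.3]
width: 0.0578
```

Emit:
carry_out([
  [[120,0,0,0.8,0,0,0],[120,0,0,2.0,0,0,0],[120,0,0,2.8,0,0,0],[120,0,0,3.0,0,0,0],[120,0,0,3.0,0,0,0]],
])

```text
time: 50.22
ee_pos: [0.4393, 0.1198, 0.0534]
eef_rot: [0.933, -0.36, 0.001, -0.001]
ft_force: [0.0, 0.4, 0.7]
width: 0.058
```

```bash
python3 - <<'E'
from seats import *
s=r.camera('side')
cv2.imwrite('pics/side28.png',s)
crop('side',s,310,180,400,290,5.4,'s28c.png')
plan((.4378,.1216,.0525,-42))
E
```

```text
t 50.27 tcp [0.4396 0.1202 0.0788] yaw -42.21 F [-0.9 -0.3 -0.2] w 0.0581 j7 -0.99
[-0.09   0.012  1.05 ] [-0.044 -0.005 -0.042]
```

View pics/s28c.png

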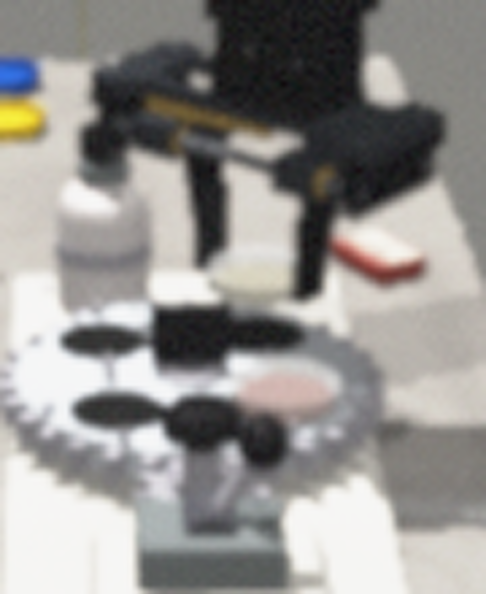

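Emit:
carry_out([
  [[120,-0.09,0.01,0.4,-0.04,0,-0.04],[120,-0.09,0.01,0.7,-0.04,0,-0.04],[120,-0.09,0.01,0.88,-0.04,0,-0.04],[120,-0.09,0.01,0.98,-0.04,0,-0.04],[120,-0.09,0.01,1.02,-0.04,0,-0.04],[120,-0.09,0.01,1.02,-0.04,0,-0.04]],
])

```text
time: 51.02
ee_pos: [0.4379, 0.1216, 0.0283]
eef_rot: [0.934, -0.358, 0.0, -0.0]
ft_force: [0.4, -0.1, -0.0]
width: 0.0577
```

```bash
python3 - <<'E'
from seats import *
t=cv2.imread('pics/top24.png')
for b in blobs(t,'top',(170,180,340,260),70,15): print(np.round(b,2),onz('top',b[0],b[1],.048).round(4))
plan((.4378,.1216,.052,-42))
E
```

```text
[274.38 204.02 138.19  13.5   13.25] [0.5252 0.1262 0.048 ]
[246.72 204.87 140.5   13.5   13.25] [0.5206 0.2137 0.048 ]
[307.39 213.12 127.62  13.5   25.  ] [0.4982 0.0206 0.048 ]
[216.48 215.36 118.25  12.    12.5 ] [0.4851 0.3067 0.048 ]
[259.59 217.7   44.31   4.25  13.25] [0.4805 0.1708 0.048 ]
[185.02 219.86  78.06  13.25  11.25] [0.4688 0.404  0.048 ]
[274.61 231.54 144.06  13.75  13.5 ] [0.4378 0.1217 0.048 ]
t 51.02 tcp [0.4379 0.1216 0.0533] yaw -42.01 F [ 0.4 -0.1 -0. ] w 0.0577 j7 -0.94
[-0.002  0.004  0.052] [-0.005 -0.005 -0.001]
```

Emit:
carry_out([
  [[120,0,0,0.03,0,0,0],[120,0,0,0.06,0,0,0],[120,0,0,0.06,0,0,0]],
])

```text
time: 51.4
ee_pos: [0.438, 0.1217, 0.027]
eef_rot: [0.934, -0.358, 0.0, -0.0]
ft_force: [-0.1, -0.5, 3.7]
width: 0.0584
```

Emit:
carry_out([
  [[80,0,0,-0.01,0,0,0],[40,0,0,-0.01,0,0,0],[20,0,0,-0.02,0,0,0],[20,0,0,-0.02,0,0,0],[20,0,0,-1.0,0,0,0],[20,0,0,-3.0,0,0,0],[120,0,0,-5.0,0,0,0],[255,0,0,-6.0,0,0,0],[255,0,0,-6.0,0,0,0]],
])

```text
time: 52.52
ee_pos: [0.4389, 0.1223, 0.1785]
eef_rot: [0.934, -0.358, 0.001, -0.002]
ft_force: [-0.6, 0.4, -1.1]
width: 0.058
```

```bash
python3 - <<'E'
from seats import *
s=r.camera('side')
cv2.imwrite('pics/side29.png',s)
crop('side',s,310,180,400,290,5.4,'s29c.png')
# lever geometry
c=np.array([.4793,.1677]);th=np.radians(-1.6);Rz=np.array([[np.cos(th),-np.sin(th)],[np.sin(th),np.cos(th)]])
for x in(-.0242,0,.0242): print('ball',c+Rz@[x,.218])
for z,x in((.1157,-.0242),): 
    p=np.r_[c+Rz@[x,.218],z]; print((proj('side',p)-[310,180])*5.4)
plan((.43,.3855,.2,90),(.43,.3855,.115,90),(.52,.3855,.115,90))
E
```

```text
ball [0.46119635 0.38629071]
ball [0.48538692 0.38561501]
ball [0.50957748 0.3849393 ]
[264.6390847  443.02930222]
t 52.58 tcp [0.4381 0.1219 0.2022] yaw -42.00 F [-0.9 -0.3  0.4] w 0.0538 j7 -1.18
[-7.295 -7.617  0.104] [-0.023  0.011  9.601]
[-7.294 -7.61   3.504] [-0.023  0.011  9.601]
[ -4.619 -10.019   3.509] [-0.023  0.011  9.601]
```

View pics/s29c.png

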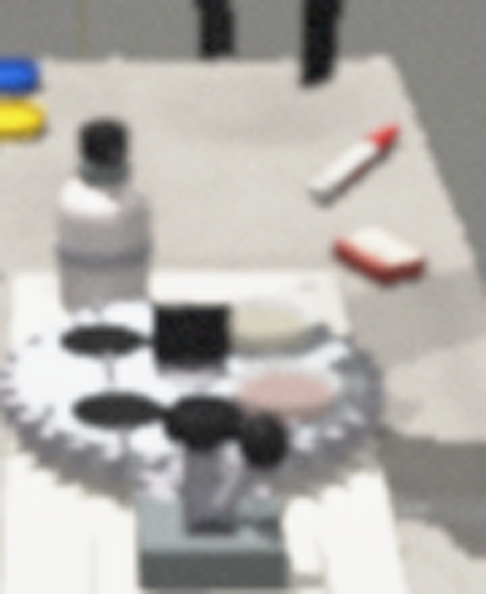

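```bash
python3 - <<'E'
from h import *
plan((.415,.386,.2,0),(.415,.386,.108,0))
E
```

```text
t 52.58 tcp [0.4381 0.1219 0.2022] yaw -42.00 F [-0.9 -0.3  0.4] w 0.0538 j7 -1.18
[-7.754 -7.231  0.103] [-2.400e-02 -8.000e-03 -8.399e+00]
[-7.754 -7.223  3.783] [-2.400e-02 -8.000e-03 -8.399e+00]
```

Emit:
carry_out([
  [[255,-2,-1.9,0,0,0,-2],[255,-4,-3.8,0,0,0,-4],[255,-6,-5.6,0,0,0,-6],[255,-7.75,-7.23,0,0,0,-8.4],[255,-7.75,-7.23,0,0,0,-8.4],[255,-7.75,-7.23,0,0,0,-8.4],[255,-7.75,-7.23,0,0,0,-8.4],[255,-7.75,-7.23,2,0,0,-8.4],[255,-7.75,-7.23,3.6,0,0,-8.4],[255,-7.75,-7.23,3.78,0,0,-8.4],[255,-7.75,-7.23,3.78,0,0,-8.4]],
])

```text
time: 53.95
ee_pos: [0.4161, 0.3857, 0.0844]
eef_rot: [1.0, -0.001, 0.001, -0.001]
ft_force: [-0.2, -0.0, 1.8]
width: 0.0005
```

```bash
python3 - <<'E'
from seats import *
s=r.camera('side')
cv2.imwrite('pics/side30.png',s)
crop('side',s,310,190,410,300,5.4,'s30c.png')
plan((.43,.386,.108,0),(.4816,.386,.108,0))
E
```

```text
t 54.00 tcp [0.4163 0.3862 0.1099] yaw -0.07 F [ 0.3 -0.1  0.1] w 0.0006 j7 -0.62
[0.549 0.007 0.078] [-0.04  -0.032 -0.014]
[2.613 0.004 0.083] [-0.04  -0.032 -0.014]
```

View pics/s30c.png

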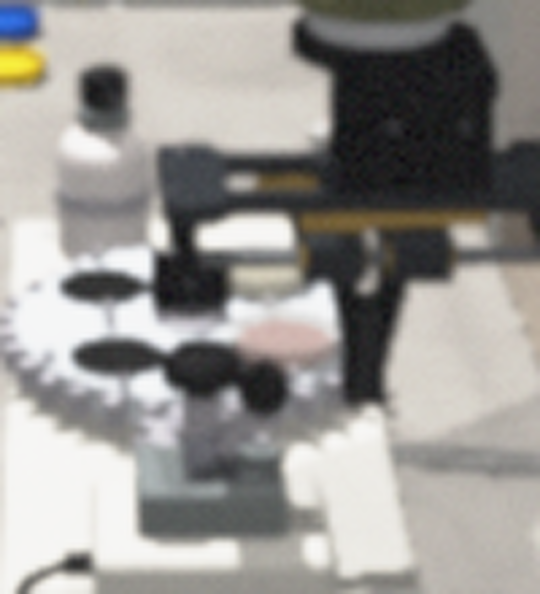

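Emit:
carry_out([
  [[255,0.3,0,0.15,0,0,0],[255,0.7,0,0.15,0,0,0],[255,1.1,0,0.15,0,0,0],[255,1.5,0,0.15,0,0,0],[255,1.9,0,0.15,0,0,0],[255,2.2,0,0.15,0,0,0],[255,2.4,0,0.15,0,0,0],[255,2.55,0,0.15,0,0,0],[255,2.55,0,0.15,0,0,0]],
])

```text
time: 55.12
ee_pos: [0.4803, 0.386, 0.0813]
eef_rot: [1.0, -0.001, 0.002, -0.002]
ft_force: [0.7, -0.2, 0.8]
width: 0.0005
```

```bash
python3 - <<'E'
from seats import *
s=r.camera('side')
cv2.imwrite('pics/side31.png',s)
crop('side',s,310,190,410,300,5.4,'s31c.png')
p=np.array([.50957748,.3849393,.1157]);print((proj('side',p)-[310,190])*5.4)
plan()
E
```

```text
[159.4503577  389.44011319]
t 55.17 tcp [0.4802 0.3861 0.1063] yaw -0.08 F [-0.7  0.7  0.9] w 0.0003 j7 -0.50
```

View pics/s31c.png

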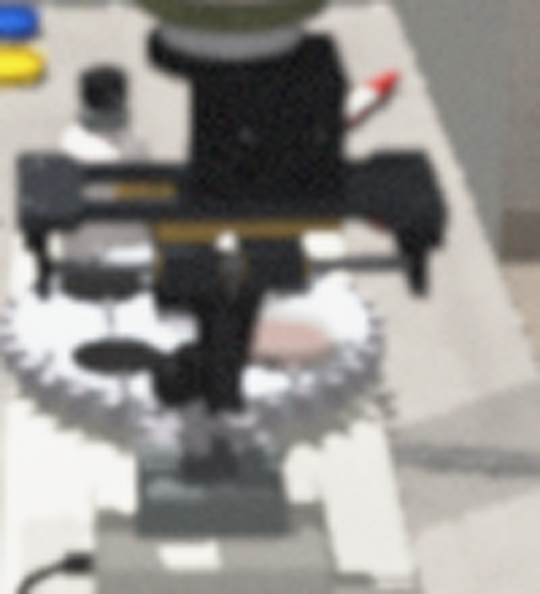

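Ball is at about (178,375) and needs to reach (159,389). Push a little further until the stop.

Emit:
carry_out([
  [[255,0.12,0,0.05,0,0,0],[255,0.2,0,0.05,0,0,0],[255,0.26,0,0.05,0,0,0],[255,0.3,0,0.05,0,0,0],[255,0.3,0,0.05,0,0,0]],
])

```text
time: 55.8
ee_pos: [0.4877, 0.386, 0.08]
eef_rot: [1.0, -0.001, 0.002, -0.002]
ft_force: [-0.9, 0.3, -0.6]
width: 0.0004
```

Emit:
carry_out([
  [[255,0.05,0,0.03,0,0,0],[255,0.09,0,0.03,0,0,0],[255,0.09,0,0.03,0,0,0]],
])

```text
time: 56.18
ee_pos: [0.4884, 0.3862, 0.0793]
eef_rot: [1.0, -0.0, -0.0, -0.002]
ft_force: [-9.1, -1.6, 5.4]
width: 0.0005
```

```bash
python3 - <<'E'
from seats import *
s=r.camera('side')
cv2.imwrite('pics/side32.png',s)
crop('side',s,310,190,410,300,5.4,'s32c.png')
plan()
E
```

```text
t 56.23 tcp [0.4884 0.3863 0.1043] yaw -0.04 F [-8.9 -2.   5.3] w 0.0003 j7 -0.49
```

View pics/s32c.png

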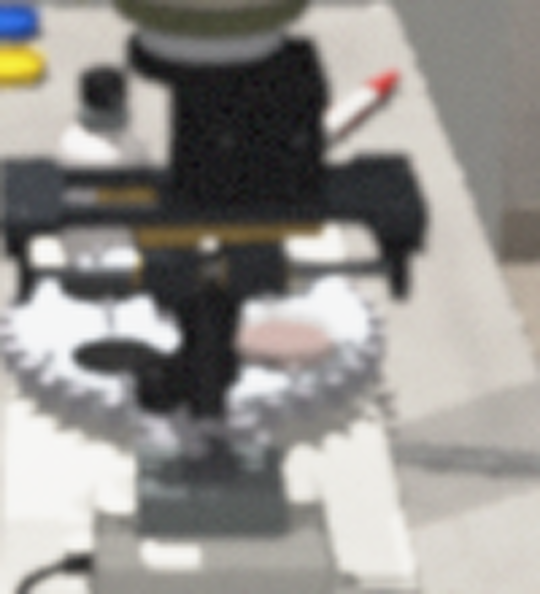

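Stop reached (9 N resisting at the ball, which is at (160,388)). Back off and up, then check everything.

Emit:
carry_out([
  [[255,-0.3,0,0,0,0,0],[255,-0.9,0,-0.2,0,0,0],[255,-1.2,0,-1.5,0,0,0],[255,-1.2,0,-3.5,0,0,0],[255,-1.2,2,-4.5,0,0,0],[255,-1.2,-2,-5,0,0,0],[255,-1.2,-4,-5,0,0,0],[255,-1.2,-4,-5,0,0,0],[255,-1.2,-4,-5,0,0,0]],
])

```text
time: 57.35
ee_pos: [0.457, 0.4879, 0.2042]
eef_rot: [1.0, 0.001, 0.0, -0.001]
ft_force: [0.1, -1.5, -1.0]
width: 0.0007
```

```bash
python3 - <<'E'
from seats import *
s=r.camera('side');t=r.camera('top')
cv2.imwrite('pics/side33.png',s);cv2.imwrite('pics/top33.png',t)
crop('side',s,290,185,400,305,4.9,'s33c.png')
crop('top',t,165,140,450,290,2.8,'t33c.png')
plan()
E
```

```text
t 57.45 tcp [0.4586 0.4849 0.2298] yaw -0.08 F [-0.4 -1.  -0.1] w 0.0006 j7 -0.66
```

View pics/s33c.png

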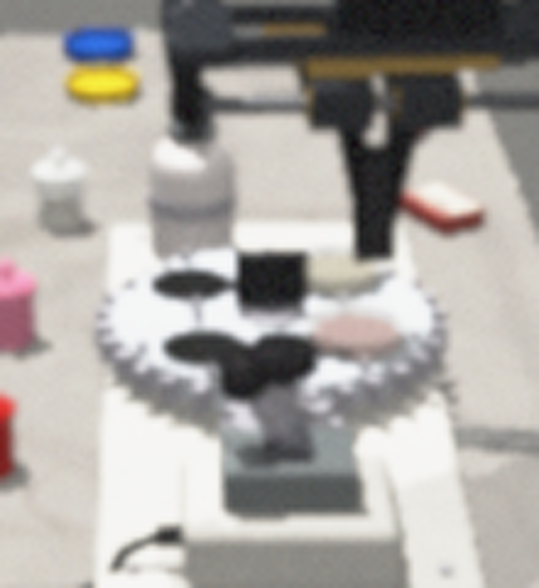

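View pics/t33c.png

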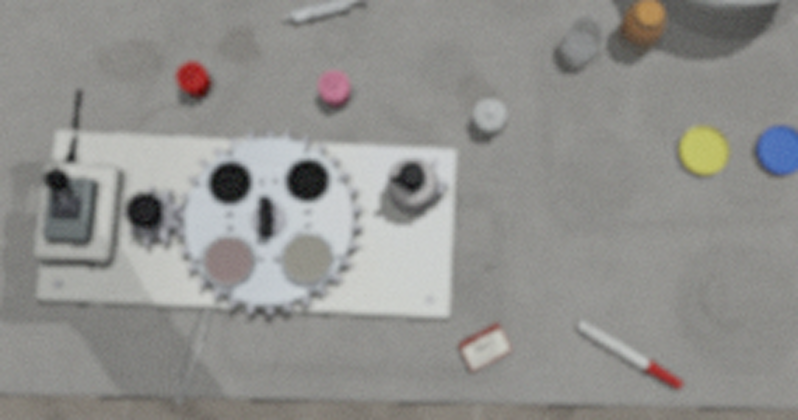

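```bash
python3 - <<'E'
from h import *
t=cv2.imread('pics/top33.png');crop('top',t,235,215,290,250,12,'t33d.png')
E
```

```text
(no output)
```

View pics/t33d.png

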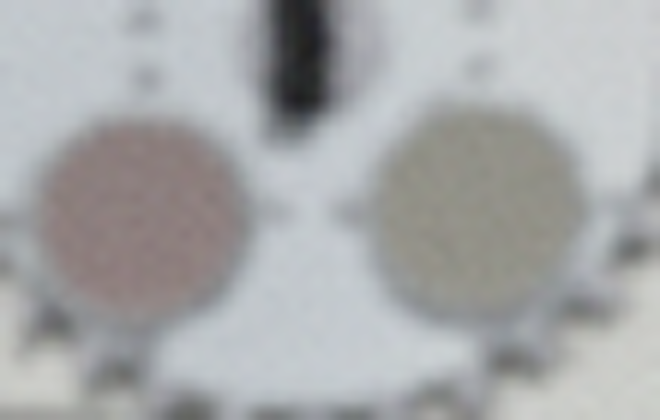

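Both dishes lie between their pins, centred in their seats.

```bash
python3 - <<'E'
from bench import r
r.close_job()
E
```

```text
the job is handed in; nothing more can be done
```

The turntable is changed over and the job is handed in after about 57 s of the 210 s allowed; no verdict was reported.

What I did, in order:
- **Weighing bottle:** only one was on the deck. I stood it upright on the worktop at about (0.61, -0.08).
- **Spray cap:** I pressed it down to its stop (17 N), and it came back up.
- **Gear knob:** the first try stopped at about 9.8 mm of travel with 13 N, teeth end on. I rocked the deck about 3.5° by the wing grip, and the knob then went fully home: top at about 93 mm, 11 N at the stop.
- **Dishes:** I set the rose and the pale dish in the two seats nearest the robot. The yellow and blue look-alikes stayed where they were.
- **Run switch:** I pushed the lever over to its far stop.

**Last checks:** the final top and side pictures show the bottle upright, the cap up, the knob down and the lever on the far side. Both dishes lie flat between their pins, and I saw nothing else shifted.

**What disagreed:**
- **Tool height:** the reported TCP lay about 25 mm beyond the real fingertips. My first grasp slipped off the bottle's stopper because of this. I found the offset by touching the worktop and corrected every later move.
- **Pale dish:** it had been knocked about 50 mm aside during the run, so I measured its place again before gripping it.

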